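# Load the muffin warmer and set its steam valve

## Task

Get the countertop muffin warmer going: first shut the steam valve fully (its lever was left part open), then, with it shut, stand every small muffin upright on the warmer's plate inside the rim and push the thermometer probe from its wooden stand fully home in the warmer's probe port. Only when all that is loaded, open the steam valve until its lever lies over the set tab on the collar below it, and let go. Handle the muffins gently (no more than about 35 N of grip), and leave the other things on the counter where they are.

Things in the scene. Friction and masses are not known exactly. Their poses are not given: they have to be found in the camera images.
- steam_valve (a joint): opening angle of the ball valve's lever, rad: 0 is fully shut (a hard stop; lever square to the copper pipe), growing anticlockwise seen from above to 1.571 fully open (lever along the pipe). Stiff: it needs about 0.12 N m and stays where it is left.
- valve_axis (a point): point on the vertical axis of the valve stem, at mid-height of the lever (110 mm over the counter). The valve sits in a short copper pipe on two risers; the pipe's top is 61 mm high and it runs 75 mm to each side of the stem, along this frame's y axis. The lever points along this frame's -x when shut, and along its -y when fully open.
- lever_grip (a point): grip point near the end of the black valve lever, 95 mm out from the stem axis, mid-height. The lever is a straight bar 14 mm wide and 18 mm high (101 to 119 mm over the counter) reaching 115 mm from the axis; free space below it at the grip.
- set_tab (a point): end of the set tab: a brass collar under the lever (radius 30 mm, 78 to 82 mm over the counter) carries one radial tab 10 mm wide that reaches out to 72 mm from the stem axis and whose end block stands to 86 mm; this point is on top of the tab, 70 mm out from the axis. The collar is fixed, set differently each day, always 0.55 to 1.3 rad from the shut lever.
- plate (a point): middle of the warmer's plate, on its upper face, 45 mm over the counter; axes along the warmer's edges. The flat plate inside the rim is 170 mm along x and 250 mm along y; the rim is 5 mm wide and 6 mm higher than the plate. Plain stainless steel box, 180 x 260 mm, fixed.
- probe_port (a point): centre of the mouth of the vertical probe port in a dark steel block 50 x 50 x 60 mm at the warmer's left end (the mouth is 60 mm over the counter). Hole 10 mm wide, 46 mm deep, mouth chamfered by 3 mm. Same axes as the plate.
- probe: wireless thermometer probe, upright in its stand: steel pin 8 mm wide and 40 mm long with a tapered tip, under a round black head 22 mm wide and 36 mm tall. Origin at the tip of the pin, z up towards the head. 50 g. It is fully home when the underside of the head (40 mm above the tip) rests on the port block.
- probe_tip (a point): tip of the probe's pin (the probe's origin)
- probe_stand: wooden block 56 x 56 x 55 mm, fixed, with a 12 mm hole 46 mm deep in which the probe stands, its head resting on the top face. Origin at the middle of the underside.
- muffin1: small muffin in a brown paper case, straight-sided, 44 mm wide, case 34 mm high, domed top at 49 mm; 50 to 100 g. Origin at the middle of the underside, z up. Crushed by a grip of more than 45 N on each finger (90 N added over both); absent on some days (4 or 5 are present).
- muffin2: small muffin in a brown paper case, straight-sided, 44 mm wide, case 34 mm high, domed top at 49 mm; 50 to 100 g. Origin at the middle of the underside, z up. Crushed by a grip of more than 45 N on each finger (90 N added over both); absent on some days (4 or 5 are present).
- muffin3: small muffin in a brown paper case, straight-sided, 44 mm wide, case 34 mm high, domed top at 49 mm; 50 to 100 g. Origin at the middle of the underside, z up. Crushed by a grip of more than 45 N on each finger (90 N added over both); absent on some days (4 or 5 are present).
- muffin4: small muffin in a brown paper case, straight-sided, 44 mm wide, case 34 mm high, domed top at 49 mm; 50 to 100 g. Origin at the middle of the underside, z up. Crushed by a grip of more than 45 N on each finger (90 N added over both); absent on some days (4 or 5 are present).
- muffin5: small muffin in a brown paper case, straight-sided, 44 mm wide, case 34 mm high, domed top at 49 mm; 50 to 100 g. Origin at the middle of the underside, z up. Crushed by a grip of more than 45 N on each finger (90 N added over both); absent on some days (4 or 5 are present).
- jam_jar: bystander: jam jar 62 mm wide, 85 mm high; origin under its middle
- cup: bystander: white cup 76 mm wide at the rim, 60 mm high; origin under its middle
- syrup: bystander: amber bottle 60 mm wide, 160 mm high; origin under its middle
- sugar_pot: bystander: white sugar pot 68 mm wide, 75 mm high; origin under its middle
- spatula: bystander: spatula lying on the counter

How it is judged:
By the outcome, as a careful person would: the job done as asked, in the order asked, and still so for the second after the job is handed in, with the robot touching nothing.
Of muffin1, muffin2, muffin3, muffin4, muffin5 only 4 to 5 are there at a start; the rules pass over those that are not, and their reading is None.
At some moment in a run one of muffin1, muffin2, muffin3, muffin4, muffin5 may be knocked a few centimetres aside while the robot is not near it.
It also fails if it takes over 208 s, if anything falls off the work surface, if the arm or the gripper's body presses on something with over 40 N, if the wrist force passes 120 N, or if a joint passes its speed limit or range.

## Robot

A 6-joint arm with a two-finger parallel gripper is mounted at the origin on the work surface. World frame = base frame: x ahead of the robot, y to its left, z up, the work surface at z = 0. Lengths are in m, angles in rad, forces in N, time in s.
With the tool pointing down it reaches from about 0.3 to 0.775 m from the base axis. Payload 14.6 kg.
Tool frame: the origin (TCP) lies on the centre line of the jaws, within the pads' length; the fingertips stand 14 mm ahead of it and the grasp point (between the pads) lies 5 mm behind it; z points along the fingers, y is the line along which they close (so a half turn about z gives the same grasp; the last joint's range is limited). The gripper opens to 85 mm and grips with 20 to 120 N. Pads are 22 mm wide; open, the fingers measure 114 mm over their backs; the gripper's body (76 mm by 85 mm) begins 54 mm behind the grasp point. The pads swing forward as they close: fully open they stand 13 mm farther back than shut.
Start: joints at [1.033, 0.3, 1.521, -0, 1.321, -0.067], TCP at [0.249, 0.49, 0.245] pointing down, gripper open.
Joint ranges: [-3.03, 3.03], [-0.79, 2.21], [0.23, 2.52], [-1.04, 4.18], [0, 3.07], [-2.55, 2.55]. Speed limits (rad/s): [2.22, 2.22, 2.57, 3.14, 3.14, 3.14].

## Interface

Orientations are given as [roll, pitch, yaw] about the fixed x, y, z axes, in that order (R = Rz(yaw) Ry(pitch) Rx(roll)).
In Python, from bench import ctrl gives the robot as it stands.
- The arm moves only by the tool jog_arm, never from a script. Its argument "increments" is a list of rows, each an object with "grip": the opening, from -1 (shut) to 1 (fully open); "xyz": the shift along the tool's x, y, z in mm, a list of three; "spin": the turn about the tool's z in degrees. A call has 1 to 8 rows; each row shifts and turns the commanded pose from where the row before left it, along the tool's axes as they then stand; what a row does not reach is not made up. A row lasts 1/10 s, in which the tool goes at most 50 mm and 8.59 degrees, less where a joint would pass 70% of its speed; a pose out of reach is approached as far as the arm can. A call with a gripper value outside its range is refused whole. The fingers move at their own pace and stop on an object; "squeeze" is the grip in N (left out, the last holds). Time passes only in rows, so rows that do not move let the fingers close. It gives the time, the measured TCP pose, the force, the opening and the grip force at its end, in the units of the state.
- ctrl.state(): the state, without advancing time (a new reading comes with each control period).
- ctrl.snapshot(name): name is "side" or "top" or "wrist"; returns a dict with "img" (384x512x3 uint8, red, green, blue), "K" (3x3 intrinsics, pixels), "k1" (the pictures are not rectified: a ray, as slopes to the right and down, at radius r is drawn at 1 + k1 r^2 times it, then the intrinsics apply), "extrinsics" (4x4, takes a point from camera to world coordinates); the wrist camera has in their place "tool_from_camera" (4x4, takes a point from camera to tool coordinates, whose origin is the TCP and whose axes are the flange's). Camera axes: x right, y down, z forward; pixel columns grow to the right and rows downward; lengths in m; the calibration is good to about 2 mm. A picture is of the moment at which its call begins: read the wrist's pose just before it. There is no depth.
- ctrl.close_job(): hands the job in; it is judged then, once.
Trained networks look in a picture, given as the dict that the camera call returned (one of the last four; its "shot" number tells which), for a name from the list of things; names that differ only in an ending like _2 or _b are one class to them, and where a whole thing is asked for, a point or a joint stands for the part that bears it (a point fixed in the world has none). Each returns a list of dicts, best first, with "score" (0 to 1); they miss things now and then, are a little off and sometimes report something else, mostly with a low value. They report only what shows in the picture. A call takes as long as a camera call.
- ctrl.look_for(picture, target): "point" ([row, column] in pixels, amid what is visible of it).
The state is a dict: "t": time; "joint_positions": joint angles; "qd": joint speeds; "joint_torque": joint torques, N m; "position": TCP position; "tool_rot": TCP orientation; "ft_force": force on the tool from outside, world axes, zero at the start; "torque": the same for the moment, N m; "width": finger opening in m; "finger_force": force on a finger pad.
Only numpy, scipy, OpenCV 4.12 (cv2) and the standard library are available. Lean on these libraries where they do the work, as an engineer would, in place of code of your own. Each camera call takes 0.05 s, during which the arm holds its last target. There are 200 camera calls.

## Working session

There is one attempt and no reset: what is moved stays moved. The work goes in short steps, Python scripts to look and compute and a tool call to move; the robot and the scene stay as the last step left them, time stands still between calls to the robot, and variables do not carry over. Pictures are saved under pics/ and viewed, at most 14 in all, crops included, and the job is handed in when it is done.

Besides the shell and the picture viewer there is one more tool, called after "Emit:" as name(argument=value, ...), one argument or row to a line, values as JSON. jog_arm: Moves the arm, as the interface text tells. Its arguments: {"type":"object","properties":{"increments":{"type":"array"},"squeeze":{"type":"number"}},"required":["increments"]}

```bash
ls; mkdir -p pics; cat > h.py <<'E'
import numpy as np, cv2, pickle
from scipy.spatial.transform import Rotation as R
from bench import ctrl
def snap(n):
    s=ctrl.state(); p=ctrl.snapshot(n)
    if n=='wrist':
        T=np.eye(4);T[:3,:3]=R.from_euler('xyz',s['tool_rot']).as_matrix();T[:3,3]=s['position']
        p['E']=T@np.array(p['tool_from_camera'])
    else: p['E']=np.array(p['extrinsics'])
    return p
def ray(p,rc):
    K=np.array(p['K']);k=p['k1']
    d=np.array([(rc[1]-K[0,2])/K[0,0],(rc[0]-K[1,2])/K[1,1]]);u=d.copy()
    for _ in range(20): u=d/(1+k*(u@u))
    v=p['E'][:3,:3]@np.array([u[0],u[1],1.]);return p['E'][:3,3],v/np.linalg.norm(v)
def onz(p,rc,z):
    o,v=ray(p,rc);return o+v*(z-o[2])/v[2]
def tri(obs):
    A=np.zeros((3,3));b=np.zeros(3)
    for p,rc in obs:
        o,v=ray(p,rc);M=np.eye(3)-np.outer(v,v);A+=M;b+=M@o
    x=np.linalg.solve(A,b)
    return x,[np.linalg.norm((np.eye(3)-np.outer(v,v))@(x-o)) for o,v in (ray(p,rc) for p,rc in obs)]
def proj(p,X):
    c=np.linalg.inv(p['E'])@np.append(X,1);u=c[:2]/c[2];u=u*(1+p['k1']*(u@u));K=np.array(p['K'])
    return np.array([u[1]*K[1,1]+K[1,2],u[0]*K[0,0]+K[0,2]])
def save(p,n): cv2.imwrite('pics/'+n,p['img'][:,:,::-1])
E
cat > a.py <<'E'
from h import *
print(ctrl.state())
P={n:snap(n) for n in('top','side','wrist')}
for n,p in P.items(): save(p,n+'0.png'); print(n,p['E'].round(3).tolist(),p['K'],p['k1'])
for t in ['muffin1','probe','probe_tip','probe_stand','probe_port','plate','lever_grip','set_tab','valve_axis','jam_jar','cup','syrup','sugar_pot','spatula']:
    for n,p in P.items():
        print(t,n,[(np.round(d['point'],1).tolist(),round(d['score'],2),onz(p,d['point'],0.03).round(3).tolist()) for d in ctrl.look_for(p,t)][:7])
pickle.dump(P,open('P0.pkl','wb'))
E
python3 a.py
```

```text
pics
{'t': 0.0, 'joint_positions': array([ 1.03338807e+00,  3.00504315e-01,  1.52161443e+00, -3.63341622e-05,
        1.32071260e+00, -6.66521917e-02]), 'qd': array([ 0.00090238, -0.00038351,  0.00086362, -0.0001517 , -0.00016102,
        0.00040843]), 'joint_torque': array([ 1.88677732e-03, -5.43510532e+01, -3.61790872e+01, -2.03915408e-05,
        4.06533174e-03, -1.64271268e-05]), 'position': array([0.24937433, 0.48995592, 0.24468898]), 'tool_rot': array([-3.14035437e+00, -4.73858006e-05,  2.67084557e+00]), 'ft_force': array([0.02957733, 0.29670084, 0.30906188]), 'torque': array([0.00867777, 0.01182849, 0.04742752]), 'finger_force': 0.0, 'width': 0.08560075606806267}
top [[0.005, -0.996, 0.084, 0.451], [-1.0, -0.006, -0.005, 0.027], [0.005, -0.084, -0.996, 1.172], [0.0, 0.0, 0.0, 1.0]] [[360.27447947   0.         253.87828551]
 [  0.         360.27447947 193.65961345]
 [  0.           0.           1.        ]] 0.03745913079336584
side [[-0.978, -0.14, 0.152, 0.357], [-0.206, 0.579, -0.789, 0.966], [0.023, -0.803, -0.595, 0.791], [0.0, 0.0, 0.0, 1.0]] [[386.03291953   0.         25
[... 2387 characters left out ...]
14.9], 0.49, [0.614, 0.463, 0.03]), ([217.5, 162.7], 0.25, [0.47, 0.309, 0.03])]
cup side [([141.4, 320.3], 0.78, [0.344, -0.403, 0.03]), ([177.3, 294.7], 0.24, [0.414, -0.132, 0.03])]
cup wrist []
syrup top []
syrup side [([256.8, 175.9], 0.64, [0.679, 0.308, 0.03]), ([261.2, 244.5], 0.49, [0.499, 0.283, 0.03])]
syrup wrist []
sugar_pot top [([146.4, 350.6], 0.74, [0.701, -0.288, 0.03])]
sugar_pot side [([141.7, 224.2], 0.63, [0.712, -0.308, 0.03])]
sugar_pot wrist []
spatula top [([170.9, 115.6], 0.84, [0.617, 0.461, 0.03]), ([168.2, 262.8], 0.37, [0.629, -0.006, 0.03])]
spatula side [([319.6, 183.5], 0.71, [0.594, 0.484, 0.03])]
spatula wrist [([318.0, 326.4], 0.82, [0.461, 0.473, 0.03])]
```

```bash
python3 - <<'E'
import cv2
a=cv2.imread('pics/top0.png')[110:290,90:420]; cv2.imwrite('pics/top0c.png',cv2.resize(a,None,fx=2.4,fy=2.4,interpolation=cv2.INTER_CUBIC))
a=cv2.imread('pics/side0.png')[110:350,130:370]; cv2.imwrite('pics/side0c.png',cv2.resize(a,None,fx=2.5,fy=2.5,interpolation=cv2.INTER_CUBIC))
E
```

```text
(no output)
```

View pics/top0c.png

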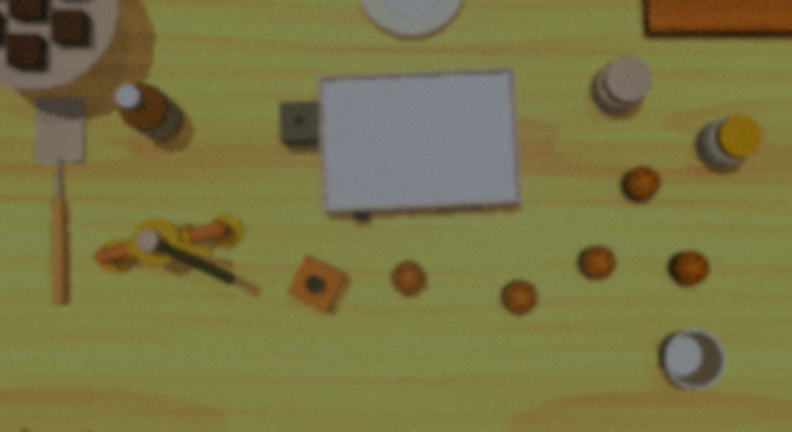

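View pics/side0c.png

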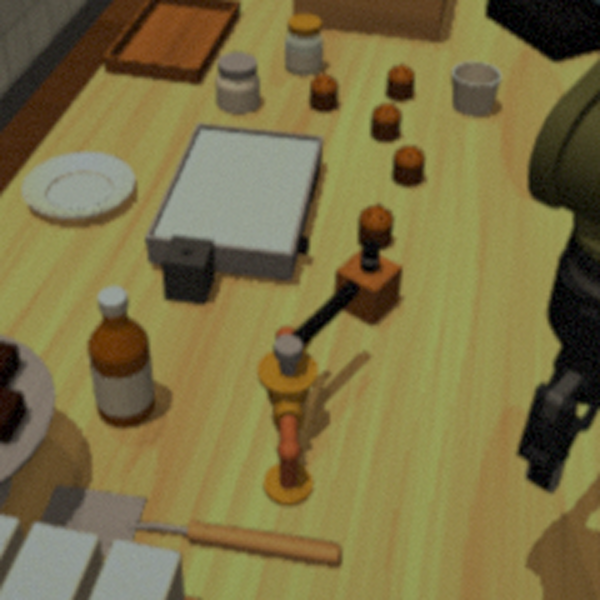

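Emit:
jog_arm(
  increments=[
    {"xyz": [-43, -14, -6], "spin": 0, "grip": 1},
    {"xyz": [-43, -14, -6], "spin": 0, "grip": 1},
    {"xyz": [-43, -14, -6], "spin": 0, "grip": 1},
    {"xyz": [-43, -14, -6], "spin": 0, "grip": 1},
    {"xyz": [-43, -14, -6], "spin": 0, "grip": 1},
    {"xyz": [-43, -14, -6], "spin": 0, "grip": 1},
    {"xyz": [-40, -12, -6], "spin": 0, "grip": 1},
    {"xyz": [0, 0, 0], "spin": 0, "grip": 1},
  ],
)

```text
t: 3.05
position: [0.4743, 0.2664, 0.2878]
tool_rot: [3.141, 0.001, 2.666]
ft_force: [-0.1, -0.1, 0.3]
width: 0.0853
finger_force: 0.0
```

```bash
cat > b.py <<'E'
from h import *
import sys
s=ctrl.state(); print(s['t'],s['position'].round(4),s['tool_rot'].round(4),s['joint_positions'].round(2),s['ft_force'].round(2))
p=snap('wrist'); save(p,sys.argv[1]+'.png'); pickle.dump(p,open(sys.argv[1]+'.pkl','wb'))
for a in sys.argv[2:]:
    t,z=a.split(':');z=float(z)
    print(t,[(np.round(d['point'],1).tolist(),round(d['score'],2),onz(p,d['point'],z).round(4).tolist()) for d in ctrl.look_for(p,t)][:6])
E
python3 b.py w1 lever_grip:.11 set_tab:.086 valve_axis:.11 probe:.073 probe_stand:.03 probe_tip:.02 muffin1:.03
```

```text
3.05 [0.4743 0.2664 0.2878] [3.1411e+00 1.2000e-03 2.6664e+00] [ 0.44  0.26  1.48 -0.    1.41 -0.65] [-0.09 -0.09  0.34]
lever_grip [([164.8, 270.9], 0.71, [0.4766, 0.2769, 0.11])]
set_tab [([143.9, 318.0], 0.63, [0.4845, 0.3251, 0.086])]
valve_axis [([160.6, 299.2], 0.89, [0.4849, 0.3017, 0.11])]
probe [([194.0, 126.3], 0.68, [0.4431, 0.1229, 0.073]), ([158.1, 299.7], 0.56, [0.4925, 0.3033, 0.073])]
probe_stand [([175.9, 139.7], 0.66, [0.4365, 0.1275, 0.03])]
probe_tip [([194.0, 123.6], 0.64, [0.4475, 0.0923, 0.02])]
muffin1 [([224.4, 66.2], 0.86, [0.4462, 0.0096, 0.03])]
```

View pics/w1.png

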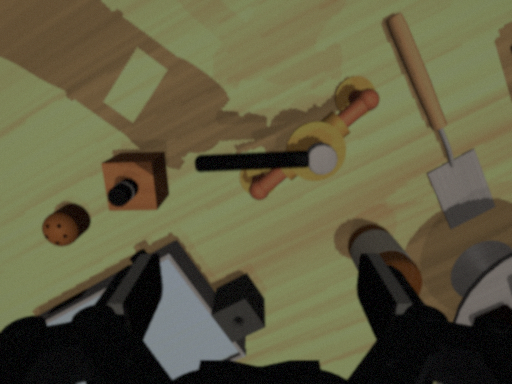

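```bash
cat >> h.py <<'E'
def plan(p0,y0,p1,y1,n):
    """n equal rows from commanded pose to target (m, rad), tool pointing down; returns rows (mm, deg)"""
    rows=[];d=(np.array(p1)-p0)/n*1e3;dy=(y1-y0)/n;y=y0
    for i in range(n):
        c,s=np.cos(y),np.sin(y)
        rows.append([round(v,1) for v in (d[0]*c+d[1]*s,d[0]*s-d[1]*c,-d[2],-np.degrees(dy))]);y+=dy
    return rows
E
python3 - <<'E'
from h import *
P=pickle.load(open('P0.pkl','rb'));w=pickle.load(open('w1.pkl','rb'))
knob,e=tri([(P['top'],(210,152.5)),(P['side'],(248.4,245.6)),(w,(159,322))]);print('knob',knob,e)
ends=[onz(w,rc,.119) for rc in((163,195),(159,322))];print('lever',ends)
pe=[onz(w,rc,.055) for rc in((98,368),(188,260))];d=pe[1]-pe[0];print('pipe',pe,'mid',(pe[0]+pe[1])/2,np.degrees(np.arctan2(d[1],d[0]))%360)
# side cam lever end
le=tri([(P['top'],(227,188)),(w,(163,197)),(P['side'],(110+290/2.5,130+352/2.5))]);print('end',le)
st=tri([(P['top'],(110+284/2.4,90+315/2.4)),(w,(190,123)),(P['side'],(110+252/2.5,130+371/2.5))]);print('probe head',st)
m=tri([(P['top'],(224.6,257.1)),(w,(224.4,66.2)),(P['side'],(200.2,279))]);print('muf',m)
for t,s in [((221.4,374.4),(144.7,287.3)),((218.4,335),(160.8,286.6)),((185.5,356.9),(146.6,259.1)),((237.1,306.7),(176,293.5))]:
    print(tri([(P['top'],t),(P['side'],s)]))
for rc in [(73,322),(70,513),(205,521),(212,326)]: print('corner',onz(P['top'],(110+rc[0]/2.4,90+rc[1]/2.4),.051))
print('port',onz(P['top'],(110+119/2.4,90+299/2.4),.06),onz(w,(320,239),.06))
E
```

```text
knob [0.49024173 0.31899646 0.11584862] [np.float64(0.0014093244947768356), np.float64(0.0010203106474577558), np.float64(0.0019027121569291426)]
lever [array([0.44199655, 0.21832676, 0.119     ]), array([0.49049686, 0.32035458, 0.119     ])]
pipe [array([0.47203922, 0.39319751, 0.055     ]), array([0.50756227, 0.24997933, 0.055     ])] mid [0.48980074 0.32158842 0.055     ] 283.93020484103045
end (array([0.44325846, 0.21571348, 0.10641931]), [np.float64(0.002233499548788823), np.float64(0.001396782291982017), np.float64(0.000945159529453556)])
probe head (array([0.43713168, 0.12143301, 0.07956821]), [np.float64(0.0017609054560970834), np.float64(0.003786421462667766), np.float64(0.0025149647696953497)])
muf (array([0.44768318, 0.01103726, 0.03292137]), [np.float64(0.0013813760811403897), np.float64(0.0018802300608548983), np.float64(0.0007334647909252443)])
(array([ 0.46557349, -0.3612662 ,  0.02120856]), [np.float64(0.003978385129572327), np.float64(0.003978385129572377)])
(array([ 0.46319429, -0.23686125,  0.02486824]), [np.float64(0.007017768569685614), np.float64(0.007017768569685707)])
(array([ 0.57390451, -0.30647338,  0.02884813]), [np.float64(0.001250038964529685), np.float64(0.0012500389645297256)])
(array([ 0.41524861, -0.14553432,  0.02565923]), [np.float64(0.004588670955218839), np.float64(0.004588670955218968)])
corner [0.71336252 0.11647027 0.051     ]
corner [ 0.7189875  -0.13488648  0.051     ]
corner [ 0.54073363 -0.14431694  0.051     ]
corner [0.53011316 0.10908036 0.051     ]
port [0.65037822 0.14489184 0.06      ] [0.64909431 0.1474866  0.06      ]
```

```bash
python3 - <<'E'
from h import *
y1=np.radians(64.6)
print(plan([.4743,.2664,.2878],2.6664,[.4493,.2342,.18],y1,11))
# arc
ax=np.array([.490,.320]);n=8;y=y1;a0=244.6;a1=193.9-4
p=ax+.095*np.array([np.cos(np.radians(a0)),np.sin(np.radians(a0))])
for i in range(n):
    b=np.radians(a0+(a1-a0)*(i+1)/n);q=ax+.095*np.array([np.cos(b),np.sin(b)])
    print(plan([*p,.107],y,[*q,.107],b-np.pi,1));p=q;y=b-np.pi
print(p,np.degrees(y))
E
```

```text
[[np.float64(0.7), np.float64(-3.6), np.float64(9.8), np.float64(8.0)], [np.float64(0.2), np.float64(-3.7), np.float64(9.8), np.float64(8.0)], [np.float64(-0.4), np.float64(-3.7), np.float64(9.8), np.float64(8.0)], [np.float64(-0.9), np.float64(-3.6), np.float64(9.8), np.float64(8.0)], [np.float64(-1.4), np.float64(-3.4), np.float64(9.8), np.float64(8.0)], [np.float64(-1.8), np.float64(-3.2), np.float64(9.8), np.float64(8.0)], [np.float64(-2.3), np.float64(-2.9), np.float64(9.8), np.float64(8.0)], [np.float64(-2.6), np.float64(-2.6), np.float64(9.8), np.float64(8.0)], [np.float64(-3.0), np.float64(-2.2), np.float64(9.8), np.float64(8.0)], [np.float64(-3.3), np.float64(-1.8), np.float64(9.8), np.float64(8.0)], [np.float64(-3.5), np.float64(-1.3), np.float64(9.8), np.float64(8.0)]]
[[np.float64(0.7), np.float64(-11.3), np.float64(-0.0), np.float64(6.8)]]
[[np.float64(0.7), np.float64(-11.3), np.float64(-0.0), np.float64(6.8)]]
[[np.float64(0.7), np.float64(-11.3), np.float64(-0.0), np.float64(6.8)]]
[[np.float64(0.7), np.float64(-11.3), np.float64(-0.0), np.float64(6.8)]]
[[np.float64(0.7), np.float64(-11.3), np.float64(-0.0), np.float64(6.8)]]
[[np.float64(0.7), np.float64(-11.3), np.float64(-0.0), np.float64(6.8)]]
[[np.float64(0.7), np.float64(-11.3), np.float64(-0.0), np.float64(6.8)]]
[[np.float64(0.7), np.float64(-11.3), np.float64(-0.0), np.float64(6.8)]]
[0.39641461 0.30366674] 9.90000000000002
```

Emit:
jog_arm(
  increments=[
    {"xyz": [1, -4, 9], "spin": 8, "grip": 0},
    {"xyz": [0, -4, 9], "spin": 8, "grip": -0.3},
    {"xyz": [0, -4, 9], "spin": 8, "grip": -0.3},
    {"xyz": [-1, -4, 9], "spin": 8, "grip": -0.3},
    {"xyz": [-1, -3, 9], "spin": 8, "grip": -0.3},
    {"xyz": [-2, -3, 9], "spin": 8, "grip": -0.3},
    {"xyz": [-2, -3, 9], "spin": 8, "grip": -0.3},
    {"xyz": [-3, -3, 9], "spin": 8, "grip": -0.3},
  ],
)

```text
t: 4.25
position: [0.4519, 0.2457, 0.215]
tool_rot: [3.142, -0.0, 1.549]
ft_force: [0.4, 0.2, 0.4]
width: 0.0299
finger_force: 0.0
```

Emit:
jog_arm(
  increments=[
    {"xyz": [-3, -2, 9], "spin": 8, "grip": -0.3},
    {"xyz": [-3, -2, 9], "spin": 8, "grip": -0.3},
    {"xyz": [-3, -1, 9], "spin": 8, "grip": -0.3},
    {"xyz": [0, 0, 0], "spin": 0, "grip": -0.3},
    {"xyz": [0, 0, 0], "spin": 0, "grip": -0.3},
  ],
)

```text
t: 4.75
position: [0.4459, 0.2375, 0.1886]
tool_rot: [3.141, -0.0, 1.14]
ft_force: [-0.1, -0.7, -0.5]
width: 0.0299
finger_force: 0.0
```

```bash
python3 b.py w2 lever_grip:.11 valve_axis:.11
```

```text
4.75 [0.4459 0.2375 0.1886] [ 3.1414e+00 -2.0000e-04  1.1396e+00] [0.42 0.26 1.71 0.   1.17 0.85] [-0.11 -0.66 -0.5 ]
lever_grip [([112.9, 269.8], 0.65, [0.4778, 0.2886, 0.11])]
valve_axis [([113.1, 275.7], 0.87, [0.4809, 0.287, 0.11])]
```

View pics/w2.png

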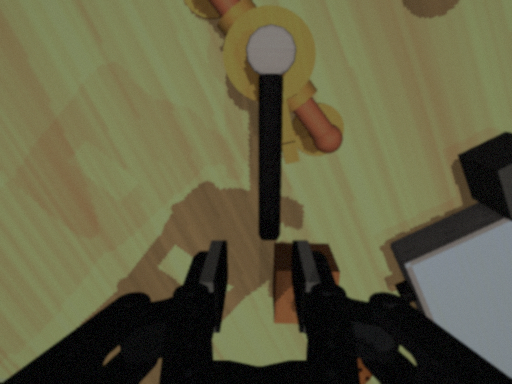

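```bash
python3 - <<'E'
from h import *
w=pickle.load(open('w2.pkl','rb'))
a=onz(w,(76,270.5),.119);b=onz(w,(238,269),.119);k=onz(w,(50,271.5),.121);print(a,b,k,np.degrees(np.arctan2(*(b-a)[1::-1]))%360)
t=onz(w,(152,292),.086);print('tab',t)
c=np.array([.490,.320])
for q in(a,b,k,t): print(np.linalg.norm(q[:2]-c),np.degrees(np.arctan2(*(q[:2]-c)[::-1]))%360)
s=np.array([.4459,.2375]);u=(b-a)[:2]/np.linalg.norm((b-a)[:2]);d=s-a[:2];print('TCP perp off',u[0]*d[1]-u[1]*d[0],'radial',np.linalg.norm(s-c))
E
```

```text
[0.48644068 0.30754444 0.119     ] [0.44540758 0.2184243  0.119     ] [0.49235542 0.31953607 0.121     ] 245.2774969358384
tab [0.48052864 0.25595008 0.086     ]
0.01295414325963654 254.05211751208884
0.11093289220125965 246.29820304187024
0.00240067034375353 348.8575384348722
0.06474641612893285 261.5883652718513
TCP perp off -0.007530631126052623 radial 0.09354710043609048
```

Emit:
jog_arm(
  increments=[
    {"xyz": [0, 7, 20], "spin": 0, "grip": -0.3},
    {"xyz": [0, 0, 30], "spin": 0, "grip": -0.3},
    {"xyz": [0, 0, 30], "spin": 0, "grip": -0.3},
    {"xyz": [0, 0, 0], "spin": 0, "grip": -0.3},
  ],
)

```text
t: 5.3
position: [0.4509, 0.2336, 0.1054]
tool_rot: [-3.138, 0.004, 1.136]
ft_force: [-0.5, 0.6, 0.0]
width: 0.0298
finger_force: 0.0
```

Emit:
jog_arm(
  increments=[
    {"xyz": [1, -11, 0], "spin": 7, "grip": -0.3},
    {"xyz": [1, -11, 0], "spin": 7, "grip": -0.3},
    {"xyz": [1, -11, 0], "spin": 7, "grip": -0.3},
    {"xyz": [1, -11, 0], "spin": 7, "grip": -0.3},
    {"xyz": [1, -11, 0], "spin": 7, "grip": -0.3},
    {"xyz": [0, -11, 0], "spin": 7, "grip": -0.3},
    {"xyz": [0, -11, 0], "spin": 6, "grip": -0.3},
    {"xyz": [0, 0, 0], "spin": 0, "grip": -0.3},
  ],
)

```text
t: 6.1
position: [0.4037, 0.2929, 0.11]
tool_rot: [-3.141, -0.002, 0.298]
ft_force: [0.1, -0.1, 0.4]
width: 0.0302
finger_force: 0.0
```

```bash
python3 - <<'E'
from h import *
s=ctrl.state();print(s['position'],s['tool_rot'],s['ft_force'].round(2),s['torque'].round(3))
c=np.array([.492,.3195]);d=s['position'][:2]-c;print(np.linalg.norm(d),np.degrees(np.arctan2(d[1],d[0]))%360,np.degrees(s['tool_rot'][2]))
E
```

```text
[0.40368486 0.29286248 0.1099857 ] [-3.14098861e+00 -1.99791992e-03  2.97634102e-01] [ 0.07 -0.06  0.41] [ 0.025 -0.017  0.029]
0.09224489387182247 196.7843043520875 17.05317789227986
```

Emit:
jog_arm(
  increments=[
    {"xyz": [0, -4, 0], "spin": 2, "grip": -0.3},
    {"xyz": [0, -4, 0], "spin": 2, "grip": -0.3},
    {"xyz": [0, -3, 0], "spin": 2, "grip": -0.3},
    {"xyz": [0, 0, 0], "spin": 0, "grip": -0.3},
    {"xyz": [0, 0, 0], "spin": 0, "grip": -0.3},
  ],
)

```text
t: 6.6
position: [0.4009, 0.3023, 0.109]
tool_rot: [-3.141, -0.001, 0.196]
ft_force: [0.6, 1.3, 0.2]
width: 0.0297
finger_force: 0.0
```

Emit:
jog_arm(
  increments=[
    {"xyz": [0, -1.5, 0], "spin": 0, "grip": -0.3},
    {"xyz": [0, 0, 0], "spin": 0, "grip": -0.3},
    {"xyz": [0, 0, 0], "spin": 0, "grip": -0.3},
  ],
)

```text
t: 6.9
position: [0.4004, 0.3038, 0.1084]
tool_rot: [3.142, -0.0, 0.193]
ft_force: [0.7, -1.3, 1.1]
width: 0.0303
finger_force: 0.5
```

Emit:
jog_arm(
  increments=[
    {"xyz": [0, -2, 0], "spin": 0, "grip": -0.3},
    {"xyz": [0, 0, 0], "spin": 0, "grip": -0.3},
    {"xyz": [0, 0, 0], "spin": 0, "grip": -0.3},
  ],
)

```text
t: 7.2
position: [0.3999, 0.3059, 0.1082]
tool_rot: [-3.142, 0.0, 0.193]
ft_force: [0.3, -0.2, 0.8]
width: 0.03
finger_force: 0.0
```

Emit:
jog_arm(
  increments=[
    {"xyz": [0, -1.5, 0], "spin": 0, "grip": -0.3},
    {"xyz": [0, 0, 0], "spin": 0, "grip": -0.3},
    {"xyz": [0, 0, 0], "spin": 0, "grip": -0.3},
  ],
)

```text
t: 7.5
position: [0.3997, 0.3064, 0.1082]
tool_rot: [3.14, 0.001, 0.193]
ft_force: [0.6, -10.7, 1.8]
width: 0.0297
finger_force: 5.0
```

Emit:
jog_arm(
  increments=[
    {"xyz": [0, 6, 0], "spin": 0, "grip": -0.3},
    {"xyz": [0, 0, -20], "spin": 0, "grip": -0.3},
    {"xyz": [0, 0, -30], "spin": 0, "grip": -0.3},
    {"xyz": [0, 0, -40], "spin": 0, "grip": -0.3},
    {"xyz": [0, 0, -40], "spin": 0, "grip": 0.5},
    {"xyz": [0, 0, 0], "spin": 0, "grip": 1},
  ],
)

```text
t: 8.1
position: [0.4021, 0.3022, 0.2434]
tool_rot: [-3.138, -0.008, 0.193]
ft_force: [1.2, 0.2, 0.9]
width: 0.058
finger_force: 0.0
```

```bash
python3 b.py w3 set_tab:.086 valve_axis:.11 lever_grip:.11
```

```text
8.1 [0.4021 0.3022 0.2434] [-3.1382 -0.0079  0.1926] [0.57 0.19 1.66 0.   1.28 1.95] [1.18 0.16 0.88]
set_tab [([73.0, 278.3], 0.61, [0.4898, 0.3033, 0.086])]
valve_axis [([74.7, 260.3], 0.57, [0.4853, 0.317, 0.11]), ([62.3, 116.0], 0.26, [0.4745, 0.4224, 0.11])]
lever_grip [([113.8, 264.1], 0.63, [0.4582, 0.3088, 0.11])]
```

View pics/w3.png

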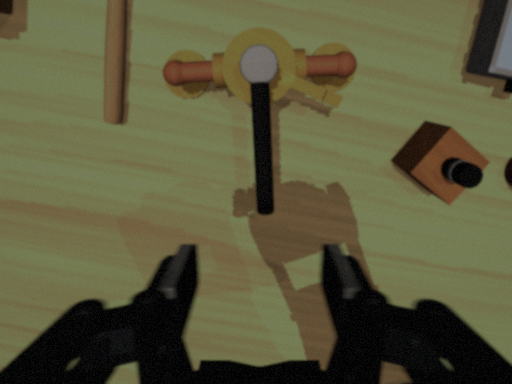

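```bash
python3 - <<'E'
import cv2
a=cv2.imread('pics/w3.png')[20:220,150:370]; cv2.imwrite('pics/w3c.png',cv2.resize(a,None,fx=3,fy=3,interpolation=cv2.INTER_CUBIC))
E
```

```text
(no output)
```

View pics/w3c.png

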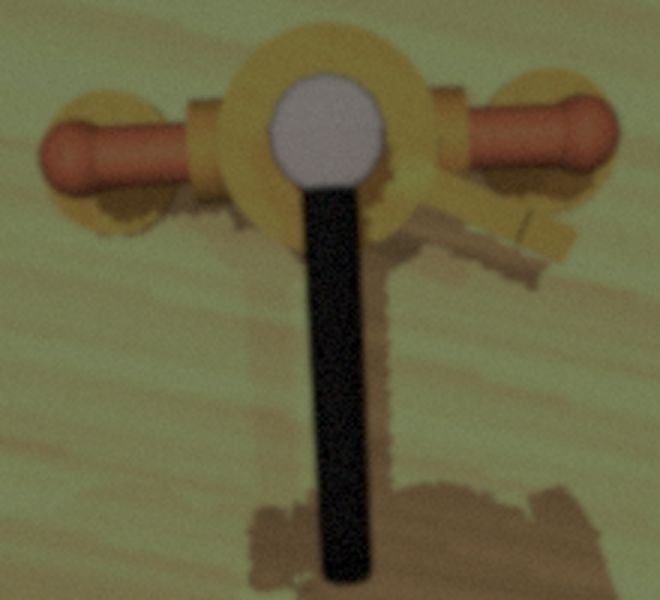

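```bash
python3 - <<'E'
from h import *
w=pickle.load(open('w3.pkl','rb'))
f=lambda x,y,z:onz(w,(20+y/3,150+x/3),z)[:2]
ang=lambda a,b:np.degrees(np.arctan2(*(b-a)[::-1]))%360
c=f(329.5,140,.082);k=f(328,130,.125);print('collar c',c,'knob',k)
o=f(565,248,.086);m=f(547,237,.086)
print('tab',ang(c,o),ang(c,m),np.linalg.norm(o-c),'own-dir',ang(f(428,185,.082),f(524,229,.082)))
l0=f(330,190,.119);l1=f(346,580,.119);print('lever',l0,l1,ang(l0,l1),ang(c,l1),np.linalg.norm(l1-c))
p0=f(70,158,.055);p1=f(590,132,.055);print('pipe',ang(p0,p1)-90,(p0+p1)/2)
E
```

```text
collar c [0.4918661  0.31869298] knob [0.49214977 0.31896589]
tab 257.50045998363566 258.04959105850935 0.06982373751681285 own-dir 257.70140430095176
lever [0.47927945 0.31600423] [0.38320145 0.29293034] 193.5042884608578 193.33764736607668 0.11167684608764299
pipe 193.74735179975983 [0.49194484 0.31896561]
```

```bash
cat > pl.py <<'E'
from h import *
import sys
# usage: pl.py x y z yawdeg n  -> rows from measured pose
s=ctrl.state();a=list(map(float,sys.argv[1:]))
for r in plan(s['position'],s['tool_rot'][2],a[:3],np.radians(a[3]),int(a[4])): print([float(v) for v in r])
E
python3 pl.py .447 .005 .22 2 8;python3 - <<'E'
from h import *
P=pickle.load(open('P0.pkl','rb'));print('cup',onz(P['top'],(110+360/2.4,90+693/2.4),.05))
w=pickle.load(open('w1.pkl','rb'))
E
```

```text
[-1.4, 37.4, 2.1, 1.1]
[-0.6, 37.5, 2.1, 1.1]
[0.1, 37.5, 2.1, 1.1]
[0.8, 37.5, 2.1, 1.1]
[1.6, 37.4, 2.1, 1.1]
[2.3, 37.4, 2.1, 1.1]
[3.1, 37.3, 2.1, 1.1]
[3.8, 37.3, 2.1, 1.1]
cup [ 0.34352172 -0.36216243  0.05      ]
```

Emit:
jog_arm(
  increments=[
    {"xyz": [-1, 37, 2], "spin": 1, "grip": 1},
    {"xyz": [-1, 37, 2], "spin": 1, "grip": 1},
    {"xyz": [0, 38, 2], "spin": 1, "grip": 0.5},
    {"xyz": [1, 38, 2], "spin": 1, "grip": 0.5},
    {"xyz": [2, 37, 2], "spin": 1, "grip": 0.5},
    {"xyz": [2, 37, 2], "spin": 1, "grip": 0.5},
    {"xyz": [3, 37, 3], "spin": 1, "grip": 0.5},
    {"xyz": [4, 38, 3], "spin": 2, "grip": 0.5},
  ],
)

```text
t: 9.1
position: [0.4494, 0.0045, 0.219]
tool_rot: [-3.141, 0.002, 0.035]
ft_force: [1.2, 0.1, -1.3]
width: 0.0638
finger_force: 0.0
```

Emit:
jog_arm(
  increments=[
    {"xyz": [0, 0, 0], "spin": 0, "grip": 0.5},
    {"xyz": [0, 0, 0], "spin": 0, "grip": 0.5},
  ],
)

```text
t: 9.3
position: [0.4495, 0.0056, 0.2192]
tool_rot: [-3.141, 0.002, 0.034]
ft_force: [0.3, 1.3, -0.3]
width: 0.0641
finger_force: 0.0
```

```bash
python3 b.py w4 muffin1:.03 probe:.073 probe_stand:.03 probe_port:.06 plate:.045
```

```text
9.3 [0.4495 0.0056 0.2192] [-3.1411e+00  2.1000e-03  3.3800e-02] [-0.07  0.1   1.82  0.    1.22  1.47] [ 0.26  1.25 -0.25]
muffin1 [([152.6, 500.6], 0.98, [0.4724, -0.2282, 0.03]), ([168.3, 262.3], 0.88, [0.4482, 0.0018, 0.03]), ([192.6, 405.6], 0.7, [0.4286, -0.1403, 0.03])]
probe [([186.9, 124.4], 0.94, [0.4393, 0.1187, 0.073])]
probe_stand [([165.3, 142.1], 0.67, [0.4474, 0.1171, 0.03]), ([192.3, 403.4], 0.35, [0.4288, -0.1381, 0.03])]
probe_port [([37.3, 283.3], 0.82, [0.5617, -0.0102, 0.06])]
plate [([31.4, 283.9], 0.96, [0.5679, -0.0114, 0.045])]
```

View pics/w4.png

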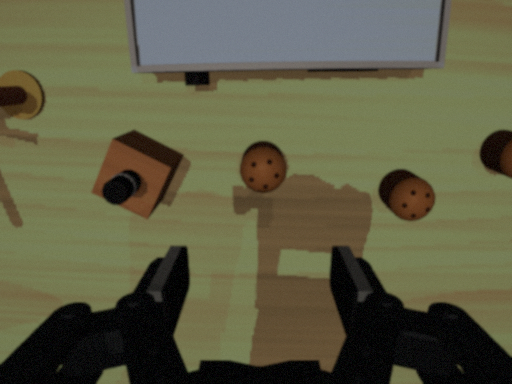

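Emit:
jog_arm(
  increments=[
    {"xyz": [-1, 3, 45], "spin": 0, "grip": 0.5},
    {"xyz": [0, 0, 45], "spin": 0, "grip": 0.5},
    {"xyz": [0, 0, 45], "spin": 0, "grip": 0.5},
    {"xyz": [0, 0, 40], "spin": 0, "grip": 0.5},
    {"xyz": [0, 0, 20], "spin": 0, "grip": 0.5},
    {"xyz": [0, 0, 0], "spin": 0, "grip": 0.5},
  ],
  squeeze=25,
)

```text
t: 10.2
position: [0.4475, 0.0034, 0.0231]
tool_rot: [-3.141, 0.005, 0.036]
ft_force: [0.2, 0.8, 0.1]
width: 0.0639
finger_force: 0.0
```

Emit:
jog_arm(
  increments=[
    {"xyz": [0, 0, 0], "spin": 0, "grip": -0.3},
    {"xyz": [0, 0, 0], "spin": 0, "grip": -0.3},
    {"xyz": [0, 0, 0], "spin": 0, "grip": -0.3},
    {"xyz": [0, 0, 0], "spin": 0, "grip": -0.3},
    {"xyz": [0, 0, 0], "spin": 0, "grip": -0.3},
  ],
)

```text
t: 10.7
position: [0.4498, 0.003, 0.0266]
tool_rot: [3.141, -0.003, 0.035]
ft_force: [-1.6, 1.2, 9.9]
width: 0.0432
finger_force: 26.2
```

```bash
python3 - <<'E'
from h import *
p=pickle.load(open('w4.pkl','rb'))
for rc in [(70,134),(67,443)]: print(onz(p,rc,.051))
P=pickle.load(open('P0.pkl','rb'));w=pickle.load(open('w1.pkl','rb'))
print(tri([(w,(190,124)),(p,(186.9,124.4))]))
print('port w1',onz(w,(320,239),.06))
E
```

```text
[0.53413105 0.11133071 0.051     ]
[ 0.5460147  -0.14498019  0.051     ]
(array([0.43824591, 0.12071675, 0.06858881]), [np.float64(0.0004666119170391164), np.float64(0.0004666119170391561)])
port w1 [0.64909431 0.1474866  0.06      ]
```

Emit:
jog_arm(
  increments=[
    {"xyz": [0, 0, -30], "spin": 0, "grip": -0.3},
    {"xyz": [0, 0, -40], "spin": 0, "grip": -0.3},
    {"xyz": [0, 0, -40], "spin": 0, "grip": -0.3},
    {"xyz": [35, -9, 0], "spin": 0, "grip": -0.3},
    {"xyz": [45, -11, 0], "spin": 0, "grip": -0.3},
    {"xyz": [45, -11, 0], "spin": 0, "grip": -0.3},
    {"xyz": [45, -11, 0], "spin": 0, "grip": -0.3},
    {"xyz": [45, -10, 0], "spin": 0, "grip": -0.3},
  ],
)

```text
t: 11.5
position: [0.6636, 0.0632, 0.136]
tool_rot: [3.142, -0.001, 0.035]
ft_force: [-0.3, 0.2, -0.1]
width: 0.0432
finger_force: 26.1
```

Emit:
jog_arm(
  increments=[
    {"xyz": [5, 0, 0], "spin": 0, "grip": -0.3},
    {"xyz": [0, 0, 20], "spin": 0, "grip": -0.3},
    {"xyz": [0, 0, 20], "spin": 0, "grip": -0.3},
    {"xyz": [0, 0, 10], "spin": 0, "grip": -0.3},
    {"xyz": [0, 0, 0], "spin": 0, "grip": -0.3},
  ],
)

```text
t: 12.0
position: [0.6662, 0.0625, 0.0844]
tool_rot: [3.142, 0.002, 0.035]
ft_force: [0.7, -0.0, -0.7]
width: 0.0432
finger_force: 26.1
```

Emit:
jog_arm(
  increments=[
    {"xyz": [0, 0, 8], "spin": 0, "grip": -0.3},
    {"xyz": [0, 0, 3], "spin": 0, "grip": -0.3},
    {"xyz": [0, 0, 0], "spin": 0, "grip": -0.3},
  ],
)

```text
t: 12.3
position: [0.6669, 0.0627, 0.0743]
tool_rot: [-3.142, 0.0, 0.035]
ft_force: [0.3, 1.3, -1.2]
width: 0.0429
finger_force: 26.1
```

Emit:
jog_arm(
  increments=[
    {"xyz": [0, 0, 2], "spin": 0, "grip": -0.3},
    {"xyz": [0, 0, 0], "spin": 0, "grip": 0.25},
    {"xyz": [0, 0, 0], "spin": 0, "grip": 0.25},
    {"xyz": [0, 0, 0], "spin": 0, "grip": 0.25},
    {"xyz": [0, 0, -20], "spin": 0, "grip": 0.25},
    {"xyz": [0, 0, -40], "spin": 0, "grip": 0.25},
    {"xyz": [0, 0, -40], "spin": 0, "grip": 0.5},
    {"xyz": [0, 0, -30], "spin": 0, "grip": 0.5},
  ],
)

```text
t: 13.1
position: [0.6673, 0.0627, 0.2053]
tool_rot: [-3.142, -0.002, 0.035]
ft_force: [-0.2, -1.1, 0.9]
width: 0.0643
finger_force: 0.0
```

Emit:
jog_arm(
  increments=[
    {"xyz": [-37, 30, 0], "spin": 0, "grip": 0.5},
    {"xyz": [-37, 30, 0], "spin": 0, "grip": 0.5},
    {"xyz": [-37, 30, 0], "spin": 0, "grip": 0.5},
    {"xyz": [-37, 30, 0], "spin": 0, "grip": 0.5},
    {"xyz": [-37, 30, 0], "spin": 0, "grip": 0.5},
    {"xyz": [-37, 30, 0], "spin": 0, "grip": 0.5},
    {"xyz": [-17, 15, 0], "spin": 0, "grip": 0.5},
    {"xyz": [0, 0, 0], "spin": 0, "grip": 0.5},
  ],
)

```text
t: 13.9
position: [0.4336, -0.1422, 0.2029]
tool_rot: [3.141, -0.001, 0.033]
ft_force: [0.9, -0.2, -0.3]
width: 0.0642
finger_force: 0.0
```

```bash
python3 b.py w5 muffin1:.03 plate:.045
```

```text
13.9 [ 0.4336 -0.1422  0.2029] [ 3.141e+00 -8.000e-04  3.250e-02] [-0.4   0.13  1.83 -0.    1.18  1.14] [ 0.89 -0.2  -0.28]
muffin1 [([135.8, 377.3], 0.92, [0.4701, -0.2467, 0.03]), ([179.6, 260.6], 0.85, [0.4263, -0.1447, 0.03]), ([147.2, 495.3], 0.8, [0.4644, -0.358, 0.03]), ([67.4, 474.4], 0.62, [0.5319, -0.3234, 0.03])]
plate [([25.2, 121.4], 0.75, [0.5519, -0.0325, 0.045])]
```

View pics/w5.png

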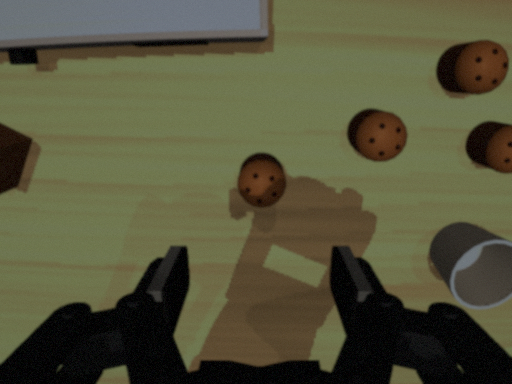

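Emit:
jog_arm(
  increments=[
    {"xyz": [-7, 2, 40], "spin": 0, "grip": 0.5},
    {"xyz": [0, 0, 45], "spin": 0, "grip": 0.5},
    {"xyz": [0, 0, 45], "spin": 0, "grip": 0.5},
    {"xyz": [0, 0, 30], "spin": 0, "grip": 0.5},
    {"xyz": [0, 0, 16], "spin": 0, "grip": 0.5},
    {"xyz": [0, 0, 0], "spin": 0, "grip": 0.5},
    {"xyz": [0, 0, 0], "spin": 0, "grip": -0.3},
    {"xyz": [0, 0, 0], "spin": 0, "grip": -0.3},
  ],
)

```text
t: 14.85
position: [0.429, -0.1429, 0.0274]
tool_rot: [3.141, -0.002, 0.036]
ft_force: [-0.9, -0.4, -0.6]
width: 0.0435
finger_force: 25.5
```

Emit:
jog_arm(
  increments=[
    {"xyz": [0, 0, 0], "spin": 0, "grip": -0.3},
    {"xyz": [0, 0, 0], "spin": 0, "grip": -0.3},
    {"xyz": [0, 0, 0], "spin": 0, "grip": -0.3},
  ],
)

```text
t: 15.15
position: [0.4288, -0.143, 0.0272]
tool_rot: [3.141, -0.002, 0.035]
ft_force: [0.4, 3.5, 7.7]
width: 0.043
finger_force: 26.1
```

Emit:
jog_arm(
  increments=[
    {"xyz": [0, 0, -30], "spin": 0, "grip": -0.3},
    {"xyz": [0, 0, -40], "spin": 0, "grip": -0.3},
    {"xyz": [0, 0, -40], "spin": 0, "grip": -0.3},
    {"xyz": [36, -18, 0], "spin": 0, "grip": -0.3},
    {"xyz": [42, -21, 0], "spin": 0, "grip": -0.3},
    {"xyz": [42, -21, 0], "spin": 0, "grip": -0.3},
    {"xyz": [42, -21, 0], "spin": 0, "grip": -0.3},
    {"xyz": [42, -21, 0], "spin": 0, "grip": -0.3},
  ],
)

```text
t: 15.95
position: [0.6298, -0.0326, 0.1366]
tool_rot: [3.141, -0.0, 0.035]
ft_force: [0.4, -0.9, 0.2]
width: 0.0429
finger_force: 26.0
```

Emit:
jog_arm(
  increments=[
    {"xyz": [42, -21, 0], "spin": 0, "grip": -0.3},
    {"xyz": [0, 0, 0], "spin": 0, "grip": -0.3},
    {"xyz": [0, 0, 20], "spin": 0, "grip": -0.3},
    {"xyz": [0, 0, 25], "spin": 0, "grip": -0.3},
    {"xyz": [0, 0, 0], "spin": 0, "grip": -0.3},
    {"xyz": [0, 0, 0], "spin": 0, "grip": -0.3},
  ],
)

```text
t: 16.55
position: [0.6695, -0.0115, 0.092]
tool_rot: [3.142, 0.0, 0.035]
ft_force: [-0.6, -0.2, -1.0]
width: 0.0434
finger_force: 26.0
```

Emit:
jog_arm(
  increments=[
    {"xyz": [0, 0, 14], "spin": 0, "grip": -0.3},
    {"xyz": [0, 0, 5], "spin": 0, "grip": -0.3},
    {"xyz": [0, 0, 0], "spin": 0, "grip": 0.25},
    {"xyz": [0, 0, 0], "spin": 0, "grip": 0.25},
    {"xyz": [0, 0, 0], "spin": 0, "grip": 0.25},
    {"xyz": [0, 0, -20], "spin": 0, "grip": 0.25},
    {"xyz": [0, 0, -50], "spin": 0, "grip": 0.5},
    {"xyz": [0, 0, -50], "spin": 0, "grip": 0.5},
  ],
)

```text
t: 17.35
position: [0.6692, -0.0113, 0.1934]
tool_rot: [-3.141, 0.002, 0.035]
ft_force: [0.5, 0.6, 0.0]
width: 0.064
finger_force: 0.0
```

Emit:
jog_arm(
  increments=[
    {"xyz": [-29, 32, 0], "spin": 0, "grip": 0.5},
    {"xyz": [-29, 32, 0], "spin": 0, "grip": 0.5},
    {"xyz": [-29, 32, 0], "spin": 0, "grip": 0.5},
    {"xyz": [-29, 32, 0], "spin": 0, "grip": 0.5},
    {"xyz": [-29, 32, 0], "spin": 0, "grip": 0.5},
    {"xyz": [-30, 32, 0], "spin": 0, "grip": 0.5},
    {"xyz": [-30, 33, 0], "spin": 0, "grip": 0.5},
    {"xyz": [0, 0, 0], "spin": 0, "grip": 0.5},
  ],
)

```text
t: 18.15
position: [0.4702, -0.2465, 0.1928]
tool_rot: [3.141, -0.0, 0.031]
ft_force: [-0.3, 0.6, 0.4]
width: 0.0643
finger_force: 0.0
```

```bash
python3 b.py w6 muffin1:.03 cup:.03 jam_jar:.05 sugar_pot:.05
```

```text
18.15 [ 0.4702 -0.2465  0.1928] [ 3.1407e+00 -1.0000e-04  3.1100e-02] [-0.55  0.31  1.64 -0.    1.2   0.99] [-0.33  0.65  0.42]
muffin1 [([184.8, 393.8], 0.78, [0.4647, -0.3685, 0.03]), ([174.3, 261.7], 0.58, [0.4706, -0.2498, 0.03]), ([47.2, 69.9], 0.53, [0.5725, -0.0915, 0.03])]
cup [([282.6, 393.2], 0.89, [0.3636, -0.384, 0.03])]
jam_jar [([10.1, 470.2], 0.6, [0.6064, -0.3987, 0.05])]
sugar_pot []
```

View pics/w6.png

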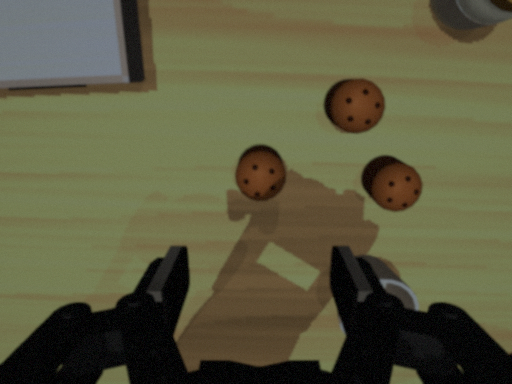

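Emit:
jog_arm(
  increments=[
    {"xyz": [0, 3, 40], "spin": 0, "grip": 0.5},
    {"xyz": [0, 0, 45], "spin": 0, "grip": 0.5},
    {"xyz": [0, 0, 45], "spin": 0, "grip": 0.5},
    {"xyz": [0, 0, 25], "spin": 0, "grip": 0.5},
    {"xyz": [0, 0, 10], "spin": 0, "grip": 0.5},
    {"xyz": [0, 0, 0], "spin": 0, "grip": 0.5},
    {"xyz": [0, 0, 0], "spin": 0, "grip": -0.3},
    {"xyz": [0, 0, 0], "spin": 0, "grip": -0.3},
  ],
)

```text
t: 19.2
position: [0.4738, -0.2466, 0.029]
tool_rot: [3.14, -0.002, 0.036]
ft_force: [1.3, 1.4, 2.5]
width: 0.0431
finger_force: 25.3
```

Emit:
jog_arm(
  increments=[
    {"xyz": [0, 0, 0], "spin": 0, "grip": -0.3},
    {"xyz": [0, 0, 0], "spin": 0, "grip": -0.3},
    {"xyz": [0, 0, 0], "spin": 0, "grip": -0.3},
  ],
)

```text
t: 19.5
position: [0.4738, -0.2467, 0.029]
tool_rot: [3.14, -0.003, 0.035]
ft_force: [0.7, 2.7, 7.5]
width: 0.043
finger_force: 25.8
```

Emit:
jog_arm(
  increments=[
    {"xyz": [0, 0, -30], "spin": 0, "grip": -0.3},
    {"xyz": [0, 0, -40], "spin": 0, "grip": -0.3},
    {"xyz": [0, 0, -40], "spin": 0, "grip": -0.3},
    {"xyz": [31, -23, 0], "spin": 0, "grip": -0.3},
    {"xyz": [35, -26, 0], "spin": 0, "grip": -0.3},
    {"xyz": [35, -26, 0], "spin": 0, "grip": -0.3},
    {"xyz": [35, -26, 0], "spin": 0, "grip": -0.3},
    {"xyz": [35, -26, 0], "spin": 0, "grip": -0.3},
  ],
)

```text
t: 20.3
position: [0.6405, -0.1122, 0.1383]
tool_rot: [3.141, -0.001, 0.035]
ft_force: [0.3, -0.5, -1.2]
width: 0.0428
finger_force: 26.1
```

Emit:
jog_arm(
  increments=[
    {"xyz": [35, -26, 0], "spin": 0, "grip": -0.3},
    {"xyz": [0, 0, 0], "spin": 0, "grip": -0.3},
    {"xyz": [0, 0, 20], "spin": 0, "grip": -0.3},
    {"xyz": [0, 0, 25], "spin": 0, "grip": -0.3},
    {"xyz": [0, 0, 0], "spin": 0, "grip": -0.3},
    {"xyz": [0, 0, 0], "spin": 0, "grip": -0.3},
  ],
)

```text
t: 20.9
position: [0.6733, -0.0865, 0.0933]
tool_rot: [3.141, -0.0, 0.035]
ft_force: [0.0, -0.2, -0.4]
width: 0.043
finger_force: 26.1
```

Emit:
jog_arm(
  increments=[
    {"xyz": [0, 0, 13], "spin": 0, "grip": -0.3},
    {"xyz": [0, 0, 5], "spin": 0, "grip": -0.3},
    {"xyz": [0, 0, 0], "spin": 0, "grip": 0.25},
    {"xyz": [0, 0, 0], "spin": 0, "grip": 0.25},
    {"xyz": [0, 0, 0], "spin": 0, "grip": 0.25},
    {"xyz": [0, 0, -20], "spin": 0, "grip": 0.25},
    {"xyz": [0, 0, -50], "spin": 0, "grip": 0.5},
    {"xyz": [0, 0, -50], "spin": 0, "grip": 0.5},
  ],
)

```text
t: 21.7
position: [0.6728, -0.0861, 0.1955]
tool_rot: [-3.141, 0.001, 0.035]
ft_force: [1.3, 0.1, 0.1]
width: 0.0641
finger_force: 0.0
```

Emit:
jog_arm(
  increments=[
    {"xyz": [-21, 33, 0], "spin": 0, "grip": 0.5},
    {"xyz": [-21, 33, 0], "spin": 0, "grip": 0.5},
    {"xyz": [-21, 33, 0], "spin": 0, "grip": 0.5},
    {"xyz": [-21, 33, 0], "spin": 0, "grip": 0.5},
    {"xyz": [-21, 33, 0], "spin": 0, "grip": 0.5},
    {"xyz": [-21, 34, 0], "spin": 0, "grip": 0.5},
    {"xyz": [-20, 34, 0], "spin": 0, "grip": 0.5},
    {"xyz": [0, 0, 0], "spin": 0, "grip": 0.5},
  ],
)

```text
t: 22.5
position: [0.5334, -0.328, 0.1947]
tool_rot: [3.141, -0.0, 0.031]
ft_force: [0.4, 1.1, 0.2]
width: 0.0642
finger_force: 0.0
```

```bash
python3 b.py w7 muffin1:.03
```

```text
22.5 [ 0.5334 -0.328   0.1947] [ 3.1406e+00 -2.0000e-04  3.1000e-02] [-0.61  0.51  1.35 -0.    1.28  0.93] [0.4  1.14 0.15]
muffin1 [([243.3, 302.1], 0.83, [0.4668, -0.3718, 0.03]), ([173.4, 257.2], 0.74, [0.5341, -0.3272, 0.03])]
```

Emit:
jog_arm(
  increments=[
    {"xyz": [0, 0, 40], "spin": 0, "grip": 0.5},
    {"xyz": [0, 0, 45], "spin": 0, "grip": 0.5},
    {"xyz": [0, 0, 45], "spin": 0, "grip": 0.5},
    {"xyz": [0, 0, 25], "spin": 0, "grip": 0.5},
    {"xyz": [0, 0, 12], "spin": 0, "grip": 0.5},
    {"xyz": [0, 0, 0], "spin": 0, "grip": 0.5},
    {"xyz": [0, 0, 0], "spin": 0, "grip": -0.3},
    {"xyz": [0, 0, 0], "spin": 0, "grip": -0.3},
  ],
)

```text
t: 23.4
position: [0.5366, -0.3245, 0.0294]
tool_rot: [3.14, -0.003, 0.036]
ft_force: [1.1, -0.5, 2.7]
width: 0.0428
finger_force: 25.5
```

Emit:
jog_arm(
  increments=[
    {"xyz": [0, 0, 0], "spin": 0, "grip": -0.3},
    {"xyz": [0, 0, 0], "spin": 0, "grip": -0.3},
    {"xyz": [0, 0, 0], "spin": 0, "grip": -0.3},
  ],
)

```text
t: 23.7
position: [0.5366, -0.3245, 0.0294]
tool_rot: [3.14, -0.003, 0.035]
ft_force: [1.0, 2.0, 6.8]
width: 0.0432
finger_force: 26.0
```

Emit:
jog_arm(
  increments=[
    {"xyz": [0, 0, -30], "spin": 0, "grip": -0.3},
    {"xyz": [0, 0, -40], "spin": 0, "grip": -0.3},
    {"xyz": [0, 0, -40], "spin": 0, "grip": -0.3},
    {"xyz": [12, -38, 0], "spin": 0, "grip": -0.3},
    {"xyz": [10, -39, 0], "spin": 0, "grip": -0.3},
    {"xyz": [10, -39, 0], "spin": 0, "grip": -0.3},
    {"xyz": [10, -39, 0], "spin": 0, "grip": -0.3},
    {"xyz": [10, -39, 0], "spin": 0, "grip": -0.3},
  ],
)

```text
t: 24.5
position: [0.581, -0.127, 0.1384]
tool_rot: [3.141, -0.002, 0.035]
ft_force: [-0.2, -1.5, -0.3]
width: 0.0431
finger_force: 25.9
```

Emit:
jog_arm(
  increments=[
    {"xyz": [10, -39, 0], "spin": 0, "grip": -0.3},
    {"xyz": [0, 0, 0], "spin": 0, "grip": -0.3},
    {"xyz": [0, 0, 20], "spin": 0, "grip": -0.3},
    {"xyz": [0, 0, 25], "spin": 0, "grip": -0.3},
    {"xyz": [0, 0, 0], "spin": 0, "grip": -0.3},
    {"xyz": [0, 0, 0], "spin": 0, "grip": -0.3},
  ],
)

```text
t: 25.1
position: [0.5895, -0.0896, 0.0932]
tool_rot: [3.141, -0.0, 0.035]
ft_force: [-0.4, 0.5, 0.1]
width: 0.0433
finger_force: 25.9
```

Emit:
jog_arm(
  increments=[
    {"xyz": [0, 0, 13], "spin": 0, "grip": -0.3},
    {"xyz": [0, 0, 5], "spin": 0, "grip": -0.3},
    {"xyz": [0, 0, 0], "spin": 0, "grip": 0.25},
    {"xyz": [0, 0, 0], "spin": 0, "grip": 0.25},
    {"xyz": [0, 0, 0], "spin": 0, "grip": 0.25},
    {"xyz": [0, 0, -20], "spin": 0, "grip": 0.25},
    {"xyz": [0, 0, -50], "spin": 0, "grip": 0.5},
    {"xyz": [0, 0, -50], "spin": 0, "grip": 0.5},
  ],
)

```text
t: 25.9
position: [0.5888, -0.0891, 0.1955]
tool_rot: [-3.141, 0.001, 0.035]
ft_force: [1.4, 0.7, 1.6]
width: 0.0641
finger_force: 0.0
```

Emit:
jog_arm(
  increments=[
    {"xyz": [-19, 40, 0], "spin": 0, "grip": 0.5},
    {"xyz": [-19, 40, 0], "spin": 0, "grip": 0.5},
    {"xyz": [-19, 40, 0], "spin": 0, "grip": 0.5},
    {"xyz": [-19, 40, 0], "spin": 0, "grip": 0.5},
    {"xyz": [-19, 40, 0], "spin": 0, "grip": 0.5},
    {"xyz": [-19, 39, 0], "spin": 0, "grip": 0.5},
    {"xyz": [-18, 39, 0], "spin": 0, "grip": 0.5},
    {"xyz": [0, 0, 0], "spin": 0, "grip": 0.5},
  ],
)

```text
t: 26.7
position: [0.465, -0.3756, 0.1944]
tool_rot: [3.141, 0.0, 0.031]
ft_force: [0.3, 0.7, -0.1]
width: 0.0642
finger_force: 0.0
```

```bash
python3 b.py w8 muffin1:.03 cup:.03
```

```text
26.7 [ 0.465  -0.3756  0.1944] [3.1407 0.     0.0309] [-0.74  0.45  1.44 -0.    1.25  0.8 ] [ 0.28  0.66 -0.06]
muffin1 [([175.6, 254.4], 0.84, [0.4636, -0.3724, 0.03])]
cup [([297.3, 242.6], 0.7, [0.3364, -0.3639, 0.03])]
```

Emit:
jog_arm(
  increments=[
    {"xyz": [0, -3, 40], "spin": 0, "grip": 0.5},
    {"xyz": [0, 0, 45], "spin": 0, "grip": 0.5},
    {"xyz": [0, 0, 45], "spin": 0, "grip": 0.5},
    {"xyz": [0, 0, 25], "spin": 0, "grip": 0.5},
    {"xyz": [0, 0, 12], "spin": 0, "grip": 0.5},
    {"xyz": [0, 0, 0], "spin": 0, "grip": 0.5},
    {"xyz": [0, 0, 0], "spin": 0, "grip": -0.3},
    {"xyz": [0, 0, 0], "spin": 0, "grip": -0.3},
  ],
)

```text
t: 27.65
position: [0.468, -0.3691, 0.0293]
tool_rot: [3.14, -0.002, 0.036]
ft_force: [0.9, 0.5, 2.6]
width: 0.0431
finger_force: 25.4
```

Emit:
jog_arm(
  increments=[
    {"xyz": [0, 0, 0], "spin": 0, "grip": -0.3},
    {"xyz": [0, 0, 0], "spin": 0, "grip": -0.3},
    {"xyz": [0, 0, 0], "spin": 0, "grip": -0.3},
  ],
)

```text
t: 27.95
position: [0.468, -0.3691, 0.0293]
tool_rot: [3.14, -0.002, 0.035]
ft_force: [1.4, 2.9, 6.6]
width: 0.0433
finger_force: 25.9
```

Emit:
jog_arm(
  increments=[
    {"xyz": [0, 0, -45], "spin": 0, "grip": -0.3},
    {"xyz": [0, 0, -45], "spin": 0, "grip": -0.3},
    {"xyz": [0, 0, -40], "spin": 0, "grip": -0.3},
    {"xyz": [17, -44, 0], "spin": 0, "grip": -0.3},
    {"xyz": [17, -44, 0], "spin": 0, "grip": -0.3},
    {"xyz": [17, -44, 0], "spin": 0, "grip": -0.3},
    {"xyz": [16, -44, 0], "spin": 0, "grip": -0.3},
    {"xyz": [16, -44, 0], "spin": 0, "grip": -0.3},
  ],
)

```text
t: 28.75
position: [0.5427, -0.1441, 0.1584]
tool_rot: [3.141, -0.002, 0.035]
ft_force: [-0.6, 0.0, 0.0]
width: 0.0428
finger_force: 26.2
```

Emit:
jog_arm(
  increments=[
    {"xyz": [16, -44, 0], "spin": 0, "grip": -0.3},
    {"xyz": [16, -43, 0], "spin": 0, "grip": -0.3},
    {"xyz": [16, -43, 0], "spin": 0, "grip": -0.3},
    {"xyz": [0, 0, 0], "spin": 0, "grip": -0.3},
    {"xyz": [0, 0, 25], "spin": 0, "grip": -0.3},
    {"xyz": [0, 0, 30], "spin": 0, "grip": -0.3},
    {"xyz": [0, 0, 0], "spin": 0, "grip": -0.3},
    {"xyz": [0, 0, 0], "spin": 0, "grip": -0.3},
  ],
)

```text
t: 29.55
position: [0.5858, -0.0146, 0.1033]
tool_rot: [3.142, -0.0, 0.035]
ft_force: [0.8, -0.3, -0.5]
width: 0.0432
finger_force: 26.1
```

Emit:
jog_arm(
  increments=[
    {"xyz": [0, 0, 15], "spin": 0, "grip": -0.3},
    {"xyz": [0, 0, 13], "spin": 0, "grip": -0.3},
    {"xyz": [0, 0, 0], "spin": 0, "grip": 0.25},
    {"xyz": [0, 0, 0], "spin": 0, "grip": 0.25},
    {"xyz": [0, 0, 0], "spin": 0, "grip": 0.25},
    {"xyz": [0, 0, -30], "spin": 0, "grip": 0.25},
    {"xyz": [0, 0, -45], "spin": 0, "grip": 0.5},
    {"xyz": [0, 0, -45], "spin": 0, "grip": 0},
  ],
)

```text
t: 30.35
position: [0.5854, -0.0142, 0.1961]
tool_rot: [-3.142, 0.0, 0.035]
ft_force: [-0.3, -0.1, 0.4]
width: 0.0506
finger_force: 0.0
```

Emit:
jog_arm(
  increments=[
    {"xyz": [13, -40, -15], "spin": 0, "grip": 0},
    {"xyz": [13, -40, -15], "spin": 0, "grip": -0.3},
    {"xyz": [12, -34, -15], "spin": 0, "grip": -0.3},
    {"xyz": [0, 0, 0], "spin": 0, "grip": -0.3},
    {"xyz": [0, 0, 0], "spin": 0, "grip": -0.3},
  ],
)

```text
t: 30.85
position: [0.6196, 0.1015, 0.2396]
tool_rot: [3.141, -0.001, 0.037]
ft_force: [0.5, -1.2, -0.1]
width: 0.03
finger_force: 0.0
```

```bash
python3 b.py w9 muffin1:.075 probe_port:.06 plate:.045
```

```text
30.85 [0.6196 0.1015 0.2396] [ 3.1415e+00 -6.0000e-04  3.6700e-02] [ 0.1   0.48  1.29 -0.    1.37  1.64] [ 0.55 -1.22 -0.12]
muffin1 [([211.0, 454.9], 0.93, [0.5911, -0.0834, 0.075]), ([126.8, 472.8], 0.61, [0.6694, -0.0831, 0.075]), ([125.4, 388.8], 0.61, [0.667, -0.0085, 0.075]), ([216.4, 379.5], 0.56, [0.5833, -0.0124, 0.075])]
probe_port [([124.5, 388.5], 0.65, [0.6661, -0.0138, 0.06]), ([156.8, 342.1], 0.58, [0.635, 0.0249, 0.06]), ([123.1, 304.8], 0.34, [0.6642, 0.0616, 0.06])]
plate [([153.8, 340.3], 0.58, [0.6347, 0.0232, 0.045])]
```

View pics/w9.png

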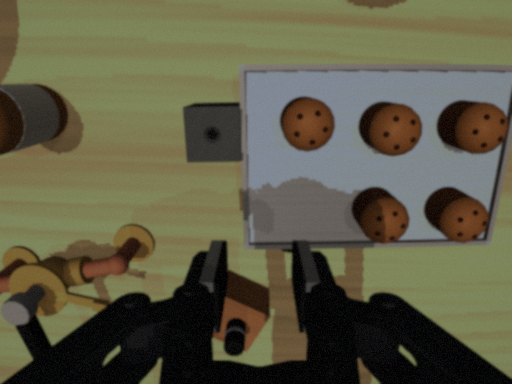

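```bash
python3 - <<'E'
from h import *
p=pickle.load(open('w9.pkl','rb'));g=cv2.GaussianBlur(cv2.cvtColor(p['img'],cv2.COLOR_RGB2GRAY),(3,3),0)
a=g[118:152,196:230].astype(float);b=np.median(a);m=np.clip(b-a-8,0,None);r,c=np.mgrid[118:152,196:230]
rc=((r*m).sum()/m.sum(),(c*m).sum()/m.sum());print(rc,b,a.min(),(m>0).sum(),onz(p,rc,.06))
for q in [(69,244),(66,512),(245,249),(241,491)]: print(onz(p,q,.051))
E
python3 pl.py .440 .095 .20 0 8
```

```text
(np.float64(133.7908787541713), np.float64(211.79449388209122)) 54.0 9.0 224 [0.65164025 0.14443679 0.06      ]
[0.70831668 0.11721045 0.051     ]
[ 0.72323425 -0.12408201  0.051     ]
[0.5375057  0.10812658 0.051     ]
[ 0.5498125 -0.1460047  0.051    ]
[-22.4, -0.1, 4.9, 0.2]
[-22.4, -0.0, 4.9, 0.2]
[-22.4, 0.1, 4.9, 0.2]
[-22.4, 0.1, 4.9, 0.2]
[-22.4, 0.2, 4.9, 0.2]
[-22.4, 0.3, 4.9, 0.2]
[-22.4, 0.4, 4.9, 0.2]
[-22.4, 0.5, 4.9, 0.2]
```

Emit:
jog_arm(
  increments=[
    {"xyz": [-31, -4, 3], "spin": 0, "grip": -0.1},
    {"xyz": [-31, -4, 3], "spin": 0, "grip": -0.1},
    {"xyz": [-31, -4, 3], "spin": 0, "grip": -0.1},
    {"xyz": [-31, -4, 3], "spin": 0, "grip": -0.1},
    {"xyz": [-31, -5, 4], "spin": 0, "grip": -0.1},
    {"xyz": [-32, -5, 4], "spin": 0, "grip": -0.1},
    {"xyz": [0, 0, 0], "spin": 0, "grip": -0.1},
    {"xyz": [0, 0, 0], "spin": 0, "grip": -0.1},
  ],
)

```text
t: 31.85
position: [0.4318, 0.12, 0.2197]
tool_rot: [-3.142, -0.001, 0.035]
ft_force: [-0.2, -0.1, -0.4]
width: 0.0382
finger_force: 0.0
```

```bash
python3 b.py wa probe:.075; python3 - <<'E'
import cv2
a=cv2.imread('pics/wa.png')[100:300,160:360]; cv2.imwrite('pics/wac.png',cv2.resize(a,None,fx=3,fy=3,interpolation=cv2.INTER_CUBIC))
E
```

```text
31.85 [0.4318 0.12   0.2197] [-3.1415e+00 -1.0000e-03  3.4800e-02] [ 0.19  0.1   1.83 -0.    1.22  1.73] [-0.21 -0.07 -0.43]
probe [([172.5, 259.6], 0.8, [0.4389, 0.119, 0.075])]
```

View pics/wac.png

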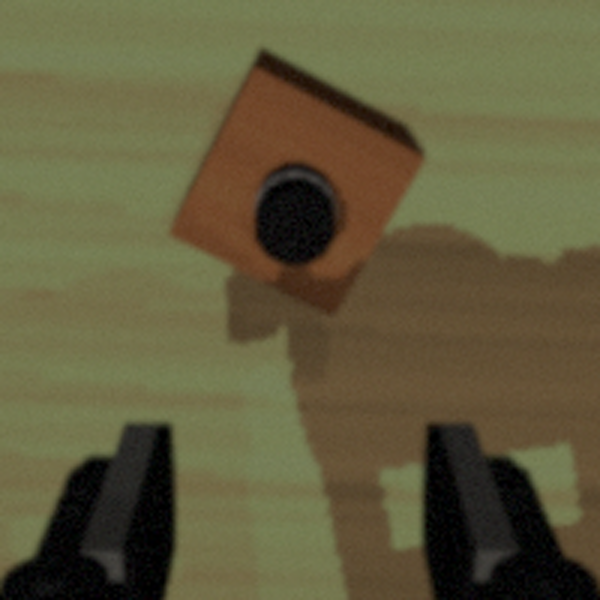

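```bash
python3 - <<'E'
from h import *
p=pickle.load(open('wa.pkl','rb'))
X=onz(p,(100+223/3,160+295/3),.091);print(X)
w=pickle.load(open('w4.pkl','rb'));print([onz(w,q,.091) for q in [(188,124)]])
v=[onz(p,(100+y/3,160+x/3),.055) for x,y in((263,68),(423,155),(172,233),(333,312))];print(np.mean(v,0))
T=np.array([.4318,.12,.2197]);print('tool d',plan(T,.0348,[X[0],X[1],.077],.0348,1))
E
```

```text
[0.44163099 0.12005553 0.091     ]
[array([0.44427954, 0.11181193, 0.091     ])]
[0.4405014  0.11938223 0.055     ]
tool d [[np.float64(9.8), np.float64(0.3), np.float64(142.7), np.float64(-0.0)]]
```

Emit:
jog_arm(
  increments=[
    {"xyz": [9, 0, 40], "spin": 0, "grip": -0.1},
    {"xyz": [0, 0, 45], "spin": 0, "grip": -0.1},
    {"xyz": [0, 0, 35], "spin": 0, "grip": -0.1},
    {"xyz": [0, 0, 20], "spin": 0, "grip": -0.1},
    {"xyz": [0, 0, 2], "spin": 0, "grip": -0.1},
    {"xyz": [0, 0, 0], "spin": 0, "grip": -0.1},
  ],
)

```text
t: 32.55
position: [0.4414, 0.1205, 0.0775]
tool_rot: [3.142, 0.0, 0.035]
ft_force: [-0.2, -0.2, 0.7]
width: 0.038
finger_force: 0.0
```

Emit:
jog_arm(
  increments=[
    {"xyz": [0, 0, 0], "spin": 0, "grip": -0.8},
    {"xyz": [0, 0, 0], "spin": 0, "grip": -0.8},
    {"xyz": [0, 0, 0], "spin": 0, "grip": -0.8},
    {"xyz": [0, 0, 0], "spin": 0, "grip": -0.8},
    {"xyz": [0, 0, 0], "spin": 0, "grip": -0.8},
  ],
  squeeze=40,
)

```text
t: 33.05
position: [0.4417, 0.1208, 0.0786]
tool_rot: [-3.141, -0.003, 0.035]
ft_force: [1.6, -1.5, 6.6]
width: 0.0209
finger_force: 39.2
```

Emit:
jog_arm(
  increments=[
    {"xyz": [0, 0, -20], "spin": 0, "grip": -0.8},
    {"xyz": [0, 0, -35], "spin": 0, "grip": -0.8},
    {"xyz": [0, 0, -35], "spin": 0, "grip": -0.8},
    {"xyz": [40, -3, 0], "spin": 0, "grip": -0.8},
    {"xyz": [45, -4, 0], "spin": 0, "grip": -0.8},
    {"xyz": [45, -4, 0], "spin": 0, "grip": -0.8},
    {"xyz": [45, -3, 0], "spin": 0, "grip": -0.8},
    {"xyz": [35, -3, 0], "spin": 0, "grip": -0.8},
  ],
)

```text
t: 33.85
position: [0.652, 0.1452, 0.1676]
tool_rot: [-3.141, -0.001, 0.035]
ft_force: [-0.4, -0.3, -1.2]
width: 0.0206
finger_force: 39.3
```

Emit:
jog_arm(
  increments=[
    {"xyz": [0, 0, 0], "spin": 0, "grip": -0.8},
    {"xyz": [0, 0, 0], "spin": 0, "grip": -0.8},
    {"xyz": [0, 0, 0], "spin": 0, "grip": -0.8},
  ],
)

```text
t: 34.15
position: [0.6494, 0.1451, 0.1677]
tool_rot: [-3.142, 0.0, 0.035]
ft_force: [-0.3, 0.5, 0.2]
width: 0.0203
finger_force: 39.3
```

```bash
python3 b.py wb probe_tip:.105 probe_port:.06; python3 - <<'E'
import cv2
a=cv2.imread('pics/wb.png')[120:320,160:360]; cv2.imwrite('pics/wbc.png',cv2.resize(cv2.convertScaleAbs(a,alpha=1.8),None,fx=3,fy=3,interpolation=cv2.INTER_CUBIC))
E
```

```text
34.15 [0.6494 0.1451 0.1677] [-3.1416  0.      0.0355] [0.16 0.62 1.24 0.   1.28 1.7 ] [-0.34  0.52  0.15]
probe_tip [([276.0, 259.6], 0.56, [0.6098, 0.1425, 0.105])]
probe_port [([208.2, 357.6], 0.94, [0.6415, 0.071, 0.06]), ([350.2, 270.3], 0.25, [0.5076, 0.1296, 0.06])]
```

View pics/wbc.png

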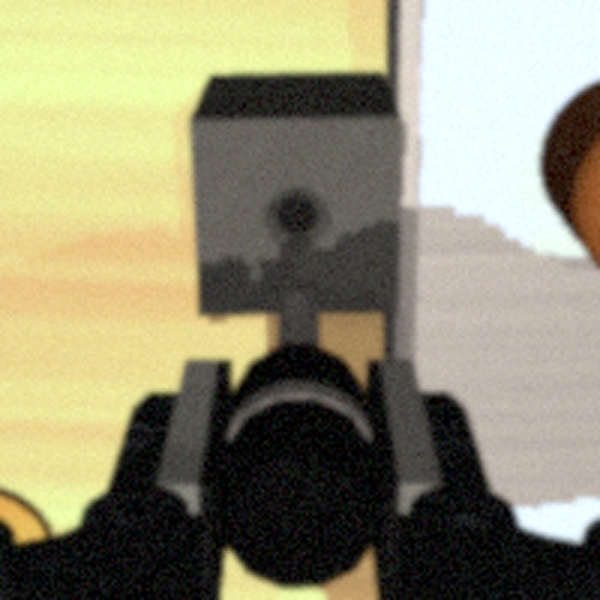

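```bash
python3 - <<'E'
from h import *
p=pickle.load(open('wb.pkl','rb'))
g=cv2.GaussianBlur(cv2.cvtColor(p['img'],cv2.COLOR_RGB2GRAY),(3,3),0)
a=g[178:203,248:270].astype(float);m=np.clip(38-a,0,None);r,c=np.mgrid[178:203,248:270]
print(np.median(a),a.min());m=np.clip(np.median(a)-a-10,0,None)
rc=((r*m).sum()/m.sum(),(c*m).sum()/m.sum());H=onz(p,rc,.06);print('hole',rc,H)
T=np.array([.6494,.1451])
for z in(.104,.112,.144): 
    q=proj(p,[*T,z]);print(z,q,'crop',(q[1]-160)*3,(q[0]-120)*3)
print(plan([*T,0],.0355,[H[0],H[1],0],.0355,1))
E
```

```text
41.0 14.0
hole (np.float64(191.57306397306397), np.float64(258.44579124579127)) [0.65184396 0.14480016 0.06      ]
0.104 [218.11201767 257.55658405] crop 292.66975213785594 294.3360530025119
0.112 [223.40752639 257.47478349] crop 292.4243504606428 310.2225791842286
0.144 [249.30662026 257.07520494] crop 291.22561480939265 387.91986078937066
[[np.float64(2.4), np.float64(0.4), np.float64(-0.0), np.float64(-0.0)]]
```

Emit:
jog_arm(
  increments=[
    {"xyz": [2.5, -1, 20], "spin": 0, "grip": -0.8},
    {"xyz": [0, 0, 15], "spin": 0, "grip": -0.8},
    {"xyz": [0, 0, 0], "spin": 0, "grip": -0.8},
    {"xyz": [0, 0, 5], "spin": 0, "grip": -0.8},
    {"xyz": [0, 0, 5], "spin": 0, "grip": -0.8},
    {"xyz": [0, 0, 5], "spin": 0, "grip": -0.8},
    {"xyz": [0, 0, 0], "spin": 0, "grip": -0.8},
  ],
)

```text
t: 35.0
position: [0.6523, 0.1462, 0.1166]
tool_rot: [3.141, 0.001, 0.035]
ft_force: [0.9, -0.0, -1.6]
width: 0.0209
finger_force: 39.3
```

Emit:
jog_arm(
  increments=[
    {"xyz": [0, 0, 5], "spin": 0, "grip": -0.8},
    {"xyz": [0, 0, 5], "spin": 0, "grip": -0.8},
    {"xyz": [0, 0, 0], "spin": 0, "grip": -0.8},
  ],
)

```text
t: 35.3
position: [0.6522, 0.1461, 0.1063]
tool_rot: [3.141, 0.001, 0.035]
ft_force: [0.0, -0.1, -0.5]
width: 0.0208
finger_force: 39.3
```

Emit:
jog_arm(
  increments=[
    {"xyz": [0, 0, 8], "spin": 0, "grip": -0.8},
    {"xyz": [0, 0, 8], "spin": 0, "grip": -0.8},
    {"xyz": [0, 0, 4], "spin": 0, "grip": -0.8},
    {"xyz": [0, 0, 0], "spin": 0, "grip": -0.8},
    {"xyz": [0, 0, 0], "spin": 0, "grip": -0.8},
  ],
)

```text
t: 35.8
position: [0.6526, 0.1462, 0.0873]
tool_rot: [-3.142, -0.0, 0.035]
ft_force: [0.4, -0.0, -0.5]
width: 0.0206
finger_force: 39.3
```

Emit:
jog_arm(
  increments=[
    {"xyz": [0, 0, 2], "spin": 0, "grip": -0.8},
    {"xyz": [0, 0, 2], "spin": 0, "grip": -0.8},
    {"xyz": [0, 0, 0], "spin": 0, "grip": -0.8},
    {"xyz": [0, 0, 0], "spin": 0, "grip": -0.8},
  ],
)

```text
t: 36.2
position: [0.6528, 0.1463, 0.0837]
tool_rot: [-3.141, -0.001, 0.035]
ft_force: [-1.0, -0.3, 2.7]
width: 0.0206
finger_force: 39.7
```

Just touching; press a bit more, then release and rise.

Emit:
jog_arm(
  increments=[
    {"xyz": [0, 0, 1], "spin": 0, "grip": -0.8},
    {"xyz": [0, 0, 0], "spin": 0, "grip": -0.8},
    {"xyz": [0, 0, 0], "spin": 0, "grip": -0.8},
  ],
)

```text
t: 36.5
position: [0.6529, 0.1463, 0.0837]
tool_rot: [-3.141, -0.001, 0.035]
ft_force: [-4.2, -1.5, 10.9]
width: 0.0209
finger_force: 40.8
```

Emit:
jog_arm(
  increments=[
    {"xyz": [0, 0, 0], "spin": 0, "grip": -0.1},
    {"xyz": [0, 0, 0], "spin": 0, "grip": -0.1},
    {"xyz": [0, 0, 0], "spin": 0, "grip": -0.1},
    {"xyz": [0, 0, -20], "spin": 0, "grip": -0.1},
    {"xyz": [0, 0, -40], "spin": 0, "grip": -0.1},
    {"xyz": [0, 0, -50], "spin": 0, "grip": -0.1},
    {"xyz": [-20, 0, -30], "spin": 0, "grip": -0.1},
    {"xyz": [0, 0, 0], "spin": 0, "grip": -0.1},
  ],
)

```text
t: 37.3
position: [0.6327, 0.1459, 0.2277]
tool_rot: [-3.141, -0.007, 0.036]
ft_force: [0.5, -0.9, -0.4]
width: 0.0383
finger_force: 0.0
```

```bash
python3 b.py wc probe:.08 muffin1:.075 
```

```text
37.3 [0.6327 0.1459 0.2277] [-3.1405 -0.0073  0.0357] [0.17 0.53 1.23 0.   1.37 1.71] [ 0.45 -0.86 -0.42]
probe []
muffin1 [([237.2, 427.9], 0.92, [0.5833, -0.011, 0.075]), ([146.3, 502.5], 0.86, [0.6695, -0.0612, 0.075]), ([229.3, 494.0], 0.85, [0.5929, -0.0725, 0.075]), ([145.0, 357.6], 0.68, [0.6651, 0.0644, 0.075])]
```

View pics/wc.png

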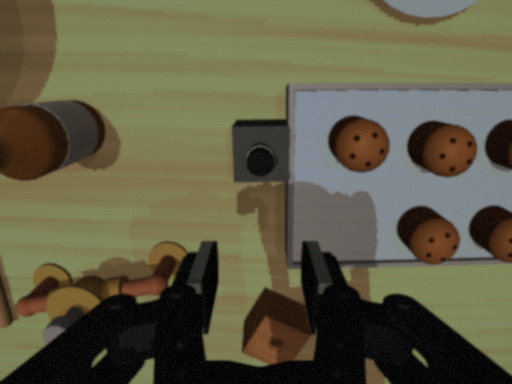

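```bash
python3 pl.py .4 .297 .2 13.6 8
```

```text
[-28.4, -20.0, 2.7, -1.4]
[-27.8, -20.7, 2.7, -1.4]
[-27.3, -21.4, 2.7, -1.4]
[-26.8, -22.0, 2.7, -1.4]
[-26.2, -22.7, 2.7, -1.4]
[-25.6, -23.4, 2.7, -1.4]
[-25.0, -24.0, 2.7, -1.4]
[-24.4, -24.6, 2.7, -1.4]
```

Emit:
jog_arm(
  increments=[
    {"xyz": [-28, -20, 3], "spin": -1.5, "grip": -0.3},
    {"xyz": [-28, -21, 3], "spin": -1.5, "grip": -0.3},
    {"xyz": [-27, -21, 3], "spin": -1.5, "grip": -0.3},
    {"xyz": [-27, -22, 3], "spin": -1.5, "grip": -0.3},
    {"xyz": [-26, -23, 3], "spin": -1.5, "grip": -0.3},
    {"xyz": [-26, -23, 3], "spin": -1.5, "grip": -0.3},
    {"xyz": [-25, -24, 2], "spin": -1.5, "grip": -0.3},
    {"xyz": [-24, -25, 2], "spin": -1, "grip": -0.3},
  ],
)

```text
t: 38.25
position: [0.3988, 0.2969, 0.1987]
tool_rot: [3.141, 0.003, 0.237]
ft_force: [0.2, 0.6, -0.5]
width: 0.0297
finger_force: 0.0
```

Emit:
jog_arm(
  increments=[
    {"xyz": [0, 0, 0], "spin": 0, "grip": -0.3},
    {"xyz": [0, 0, 0], "spin": 0, "grip": -0.3},
  ],
)

```text
t: 38.45
position: [0.3999, 0.2967, 0.1993]
tool_rot: [3.141, 0.002, 0.237]
ft_force: [0.9, -0.6, 0.1]
width: 0.0298
finger_force: 0.0
```

```bash
python3 b.py wd valve_axis:.11; python3 - <<'E'
from h import *
p=pickle.load(open('wd.pkl','rb'));g=cv2.cvtColor(p['img'],cv2.COLOR_RGB2GRAY)
for r in (130,160,180,200,215):
    c=np.where(g[r,200:320]<25)[0]+200;print(r,c.min() if len(c) else None,c.max() if len(c) else None,len(c))
for y in (14,): print(plan(ctrl.state()['position'],ctrl.state()['tool_rot'][2],[.4005,.2985,.107],np.radians(13.6),1))
E
```

```text
38.45 [0.3999 0.2967 0.1993] [3.1409e+00 1.6000e-03 2.3710e-01] [ 0.56  0.23  1.72 -0.    1.19  1.9 ] [ 0.86 -0.57  0.07]
valve_axis [([69.8, 253.4], 0.87, [0.4825, 0.319, 0.11])]
130 247 266 20
160 248 266 19
180 248 266 19
200 248 266 19
215 248 266 19
[[np.float64(0.3), np.float64(-2.3), np.float64(92.6), np.float64(-0.1)]]
```

Emit:
jog_arm(
  increments=[
    {"xyz": [0, -1.5, 32], "spin": 0, "grip": -0.3},
    {"xyz": [0, 0, 30], "spin": 0, "grip": -0.3},
    {"xyz": [0, 0, 30], "spin": 0, "grip": -0.3},
    {"xyz": [0, 0, 0], "spin": 0, "grip": -0.58},
    {"xyz": [0, 0, 0], "spin": 0, "grip": -0.58},
    {"xyz": [0, 0, 0], "spin": 0, "grip": -0.58},
  ],
  squeeze=20,
)

```text
t: 39.15
position: [0.4007, 0.2982, 0.1098]
tool_rot: [-3.141, -0.002, 0.235]
ft_force: [-0.2, 0.2, -0.1]
width: 0.0183
finger_force: 0.0
```

Emit:
jog_arm(
  increments=[
    {"xyz": [1, 12, 0], "spin": -7.5, "grip": -0.58},
    {"xyz": [1, 12, 0], "spin": -7.5, "grip": -0.58},
    {"xyz": [0, 12, 0], "spin": -7.5, "grip": -0.58},
    {"xyz": [1, 12, 0], "spin": -7.5, "grip": -0.58},
    {"xyz": [1, 12, 0], "spin": -7.5, "grip": -0.58},
    {"xyz": [1, 12, 0], "spin": -7.5, "grip": -0.58},
    {"xyz": [0, 12, 0], "spin": -7.5, "grip": -0.58},
    {"xyz": [0, 0, 0], "spin": 0, "grip": -0.58},
  ],
)

```text
t: 39.95
position: [0.453, 0.2347, 0.1097]
tool_rot: [3.14, -0.002, 1.153]
ft_force: [-0.4, 0.7, -0.3]
width: 0.0182
finger_force: 0.0
```

```bash
cat > v.py <<'E'
from h import *
s=ctrl.state();print(s['position'],s['ft_force'].round(2),s['width'],s['finger_force'])
c=np.array([.492,.319]);d=s['position'][:2]-c;print(np.linalg.norm(d),np.degrees(np.arctan2(d[1],d[0]))%360,np.degrees(s['tool_rot'][2])+180)
E
python3 v.py
```

```text
[0.45297602 0.23473199 0.10974306] [-0.37  0.66 -0.33] 0.018223210937212884 0.0
0.09286532317640729 245.1514427428455 246.08379950208385
```

Emit:
jog_arm(
  increments=[
    {"xyz": [1, 9, 0], "spin": -5.5, "grip": -0.58},
    {"xyz": [1, 9, 0], "spin": -5.5, "grip": -0.58},
    {"xyz": [0, 0, 0], "spin": 0, "grip": -0.58},
    {"xyz": [0, 0, 0], "spin": 0, "grip": -0.58},
  ],
)

```text
t: 40.35
position: [0.4689, 0.2307, 0.1088]
tool_rot: [3.141, -0.0, 1.339]
ft_force: [0.6, -0.2, 0.0]
width: 0.0181
finger_force: 0.0
```

```bash
python3 v.py
```

```text
[0.46892305 0.23067758 0.10879731] [ 0.6  -0.18  0.  ] 0.018148066210139036 0.0
0.09128743557708267 255.3570722003723 256.7277997683303
```

Emit:
jog_arm(
  increments=[
    {"xyz": [0, 0, -25], "spin": 0, "grip": -0.58},
    {"xyz": [0, 0, -45], "spin": 0, "grip": -0.3},
    {"xyz": [0, 0, -40], "spin": 0, "grip": -0.3},
    {"xyz": [0, 0, 0], "spin": 0, "grip": -0.3},
    {"xyz": [0, 0, 0], "spin": 0, "grip": -0.3},
  ],
)

```text
t: 40.85
position: [0.4688, 0.2307, 0.2189]
tool_rot: [3.14, -0.001, 1.342]
ft_force: [0.4, -0.2, -1.2]
width: 0.0301
finger_force: 0.0
```

```bash
python3 b.py we valve_axis:.11; python3 - <<'E'
import cv2
a=cv2.imread('pics/we.png')[20:240,170:370]; cv2.imwrite('pics/wec.png',cv2.resize(cv2.convertScaleAbs(a,alpha=1.5),None,fx=2.7,fy=2.7,interpolation=cv2.INTER_CUBIC))
E
```

```text
40.85 [0.4688 0.2307 0.2189] [ 3.1402e+00 -1.0000e-03  1.3416e+00] [0.39 0.26 1.63 0.   1.24 0.62] [ 0.42 -0.2  -1.17]
valve_axis [([117.3, 263.9], 0.64, [0.4854, 0.2821, 0.11])]
```

View pics/wec.png

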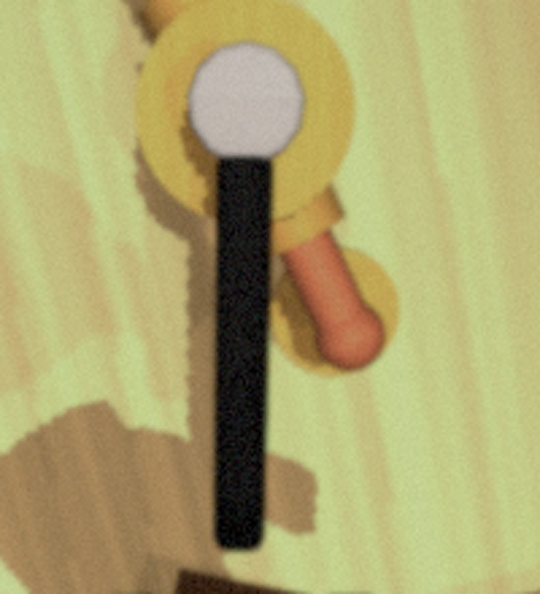

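```bash
python3 - <<'E'
from h import *
p=pickle.load(open('we.pkl','rb'));g=cv2.GaussianBlur(cv2.cvtColor(p['img'],cv2.COLOR_RGB2GRAY),(3,3),0).astype(float)
pts=[]
for r in range(90,212,6):
    c=np.where(g[r,230:290]<35)[0]+230; pts.append((r,c.mean()))
A=onz(p,pts[0],.119);B=onz(p,pts[-1],.119);print(pts[0],pts[-1],np.degrees(np.arctan2(*(B-A)[1::-1]))%360)
K=onz(p,(20+101/2.7,170+247/2.7),.125);C=onz(p,(20+107/2.7,170+246/2.7),.082);print(K,C)
for q in(K,C): print(np.degrees(np.arctan2(*(B-q)[1::-1]))%360)
# where would the tab (257.7 deg) edges be drawn, vs lever at that radius
c=np.array(C[:2])
for ang in (256,257.7,259.4):
  t=np.radians(ang);u=np.array([np.cos(t),np.sin(t)]);n=np.array([-u[1],u[0]])
  print(ang,[proj(p,[*(c+.068*u+s*.005*n),.086]).round(1).tolist() for s in(-1,1)])
for r in(130,136,142,148,154):
    c2=np.where(g[r,230:290]<35)[0]+230;print(r,c2.min(),c2.max())
pic=p['img'][120:165:4,240:285:3].sum(2);print(pic)
E
```

```text
(90, np.float64(259.5)) (210, np.float64(258.0)) 256.1173955151685
[0.4922351  0.31927066 0.125     ] [0.49253742 0.32031766 0.082     ]
255.58651971645833
255.56862895346916
256 [[152.2, 253.3], [152.4, 266.2]]
257.7 [[152.4, 255.9], [152.2, 268.8]]
259.4 [[152.5, 258.5], [151.9, 271.4]]
130 250 269
136 250 268
142 250 268
148 250 267
154 250 267
[[238 210 212 164  25  41  32  49  19  38 149 221 137 186 228]
 [210 200 200 153  36  39  38  64  47  17 145 183 161 142 211]
 [226 206 202 150  33  61  37  30  32  46 132 172 170 156 166]
 [221 201 191 133  36  64  49  50  49  35 185 219 163 156 136]
 [228 207 205 148  52  59  57  35  46  41 203 246 177 160 169]
 [242 220 219 166  43  45  54  32  17   5 206 282 253 191 173]
 [239 235 226 163  25  36  41  24  12  45 239 293 277 201 195]
 [261 236 234 145  50  45  44  54  33  51 288 320 284 219 190]
 [239 241 221 146  32  43  66  44   3  58 306 350 318 280 212]
 [265 239 240 147  27  36  39  33  22  19 311 349 361 346 306]
 [242 244 238 147  36  20  45  51  40  53 323 353 354 356 371]
 [267 240 234 142  46  34  50   5  21  71 316 356 352 363 366]]
```

Emit:
jog_arm(
  increments=[
    {"xyz": [0, 0, 40], "spin": 0, "grip": -0.3},
    {"xyz": [0, 0, 45], "spin": 0, "grip": -0.3},
    {"xyz": [0, 0, 25], "spin": 0, "grip": -0.3},
    {"xyz": [0, 0, 0], "spin": 0, "grip": -0.58},
    {"xyz": [0, 0, 0], "spin": 0, "grip": -0.58},
    {"xyz": [0, 0, 0], "spin": 0, "grip": -0.58},
    {"xyz": [0, 2.5, 0], "spin": -1.5, "grip": -0.58},
    {"xyz": [0, 0, 0], "spin": 0, "grip": -0.58},
  ],
)

```text
t: 41.75
position: [0.4721, 0.23, 0.1093]
tool_rot: [3.14, -0.001, 1.372]
ft_force: [-0.0, 0.2, -0.7]
width: 0.0178
finger_force: 0.0
```

```bash
python3 v.py
```

```text
[0.47212545 0.22996327 0.10930282] [-0.01  0.25 -0.75] 0.01775992685671565 0.0
0.09122793807463003 257.4168653474988 258.5990489948384
```

Emit:
jog_arm(
  increments=[
    {"xyz": [0, 0, 0], "spin": 0, "grip": -0.3},
    {"xyz": [0, 0, 0], "spin": 0, "grip": -0.3},
    {"xyz": [0, 0, -30], "spin": 0, "grip": -0.3},
    {"xyz": [0, 0, -45], "spin": 0, "grip": -0.3},
    {"xyz": [0, 0, -35], "spin": 0, "grip": -0.3},
    {"xyz": [0, 0, 0], "spin": 0, "grip": -0.3},
    {"xyz": [0, 0, 0], "spin": 0, "grip": -0.3},
  ],
)

```text
t: 42.45
position: [0.4715, 0.2299, 0.2185]
tool_rot: [3.141, -0.001, 1.37]
ft_force: [0.0, 0.0, -0.6]
width: 0.0299
finger_force: 0.0
```

```bash
python3 b.py wf valve_axis:.11; python3 - <<'E'
from h import *
p=pickle.load(open('wf.pkl','rb'));g=cv2.GaussianBlur(cv2.cvtColor(p['img'],cv2.COLOR_RGB2GRAY),(3,3),0).astype(float)
P=[]
for r in range(90,212,4):
    c=np.where(g[r,225:300]<35)[0]+225; P.append(onz(p,(r,c.mean()),.119)[:2])
P=np.array(P);k=np.polyfit(P[:,1],P[:,0],1);a=np.degrees(np.arctan2(-1,-k[0]))%360;print(P[0],P[-1],a)
for c in((.492,.319),(.4925,.3195)): print(np.degrees(np.arctan2(*(P[-1]-c)[::-1]))%360)
E
```

```text
42.45 [0.4715 0.2299 0.2185] [ 3.1408e+00 -5.0000e-04  1.3704e+00] [ 0.38  0.27  1.63 -0.    1.25  0.58] [ 0.01  0.05 -0.61]
valve_axis [([116.0, 262.5], 0.77, [0.4858, 0.2828, 0.11])]
[0.48724395 0.30018713] [0.46910972 0.21986833] 257.241122902733
256.99784563848294
256.7880749972743
```

```bash
python3 - <<'E'
from h import *
for n in('top','side'):
    p=snap(n)
    for t,z in(('muffin1',.075),('probe',.08)):
        print(n,t,[(round(d['score'],2),onz(p,d['point'],z).round(3).tolist()) for d in ctrl.look_for(p,t)])
print('want .668,.064 .671,-.011 .674,-.086 .590,-.090 .587,-.015')
E
```

```text
top muffin1 [(0.76, [0.649, -0.015, 0.075]), (0.68, [0.675, -0.081, 0.075]), (0.6, [0.575, -0.088, 0.075]), (0.6, [0.577, -0.005, 0.075]), (0.54, [0.658, 0.069, 0.075])]
top probe [(0.44, [0.644, 0.154, 0.08])]
side muffin1 [(0.72, [0.658, -0.002, 0.075]), (0.71, [0.585, 0.019, 0.075]), (0.71, [0.66, 0.072, 0.075]), (0.65, [0.657, -0.087, 0.075])]
side probe [(0.63, [0.339, -0.316, 0.08])]
want .668,.064 .671,-.011 .674,-.086 .590,-.090 .587,-.015
```

```bash
python3 -c "
from bench import ctrl;print(ctrl.close_job())"
```

```text
the job is handed in; nothing more can be done
None
```

I handed the job in at about 42 s: valve shut first, all five muffins upright on the plate, probe fully home, then the valve opened onto the set tab (lever within about 0.5° by my measurement) and let go; the hand-in returned no verdict.

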